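# Fill the condiment crate and hang its gate

## Robot

A 6-joint arm with a two-finger parallel gripper is mounted at the origin on a cart in front of the work surface, level with it; the furniture and walls round the work are solid. World frame = base frame: x ahead of the robot, y to its left, z up, the work surface at z = 0. Lengths are in m, angles in rad, forces in N, time in s.
With the tool pointing down it reaches from about 0.325 to 0.9 m from the base axis. Payload 3.5 kg.
Tool frame: the origin (TCP) lies on the mounting face of the last link; the fingertips stand 173 mm ahead of it and the grasp point (between the pads) lies 155 mm ahead of it; z points along the fingers, y is the line along which they close (so a half turn about z gives the same grasp; the last joint's range is limited). The gripper opens to 85 mm and grips with 20 to 120 N. Pads are 22 mm wide; open, the fingers measure 114 mm over their backs; the gripper's body (76 mm by 85 mm) begins 54 mm behind the grasp point. The pads swing forward as they close: fully open they stand 13 mm farther back than shut.
Start: joints at [-1.447, 0.276, -0.026, 1.268, 0, 1.467], TCP at [0.141, -0.609, 0.405] pointing down, gripper open.
Joint ranges: [-3.12, 3.12], [-0.85, 1.88], [-1.08, 1.24], [-1.95, 2.15], [-1.57, 1.53], [-3.14, 3.14]. Speed limits (rad/s): [2.57, 2.57, 3.14, 3.14, 3.14, 3.14].

## Interface

Orientations are given as a unit quaternion [x, y, z, w].
In Python, from station import observe, get_image, r gives the robot as it stands. The module is installed in compiled form; this text tells all that it offers.
- The arm moves only by the tool play_rows, never from a script. Its arguments are lists of equal length, an entry for each row: "travel": the shift along the tool's x, y, z in cm, a list of three; "turn": the turn about the tool's z in degrees. In form: {"travel": [[dx, dy, dz], ...], "turn": [turn, ...]}. A call has 1 to 10 rows; each row shifts and turns the commanded pose from where the row before left it, along the tool's axes as they then stand; what a row does not reach is not made up. A row lasts 1/8 s, in which the tool goes at most 62.5 mm and 10.7 degrees, less where a joint would pass 70% of its speed; a pose out of reach is approached as far as the arm can. A call with a gripper value outside its range is refused whole. "fingers" is the closure, from 0 (fully open) to 1 (shut), set as the call begins (left out, the last holds). The fingers move at their own pace and stop on an object; the grip force is fixed at half the most. Time passes only in rows, so rows that do not move let the fingers close. It gives the time, the measured TCP pose, the force, the opening and the grip force at its end, in the units of the state.
- observe(): the state, without advancing time (a new reading comes with each control period).
- get_image(name): name is "scene" or "top" or "wrist"; returns a dict with "color" (420x560x3 uint8, red, green, blue), "z_map" (420x560 float32, m along the optical axis (not along the pixel's ray), 0 where there is no reading), "intrinsics" (3x3 intrinsics, pixels), "origin" and "orientation" of the camera in the world; the wrist camera has in their place "hand_eye" (4x4, takes a point from camera to tool coordinates, whose origin is the TCP and whose axes are the flange's). Camera axes: x right, y up, looking along -z (the intrinsics and any distortion apply to the point x, -y, -z); pixel columns grow to the right and rows downward; lengths in m; the calibration is good to about 2 mm. A picture is of the moment at which its call begins: read the wrist's pose just before it.
- r.job_done(): hands the job in; it is judged then, once.
The state is a dict: "time_s": time; "joint_positions": joint angles; "dq": joint speeds; "effort": joint torques, N m; "tcp_pos": TCP position; "eef_rot": TCP orientation; "wrist_force": force on the tool from outside, world axes, zero at the start; "moment": the same for the moment, N m; "finger_gap": opening from 0.0 (shut) to 1.0 (fully open); "grip_force": force on a finger pad.
Only numpy, scipy, OpenCV 4.12 (cv2) and the standard library are available. Lean on these libraries where they do the work, as an engineer would, in place of code of your own. Each camera call takes 0.05 s, during which the arm holds its last target. There are 200 camera calls.

## Task

First stand all the round tins, square tins and stoneware pots upright in the wooden condiment crate, shared evenly: no two of a kind in the same bay, and as many in one bay as in the other (one more if the number is odd). Then, with the load steadying the crate, take the washed gate out of the plate rack, set both its hinge sockets fully down on the crate's two pintles, and swing it shut under the keeper. The crate is light: do not tip it or push it across the table, and leave the pepper mill, egg timer and vinegar bottle alone.

Things in the scene. Friction and masses are not known exactly. Their poses are not given: they have to be found in the camera images.
- crate: Light loose wooden condiment crate (0.35 kg), 230 mm deep (its x) by 220 wide (y), on two runners set in from the sides (y = -60, +60). Origin at the centre of its underside, z up; floor top at z = 20 mm. Its open front, for the gate, faces -x. A divider along y = 0 (8 mm thick, top z = 34) parts it into two bays. Side walls low (top z = 36), back high (top z = 102).
- bay_1 (a point): Centre of the floor of one bay: crate frame (0, -53, 20) mm. The bay is 98 mm wide (y) and clear from x = -99 to +93 mm in the crate's frame over its whole width (corner posts 16 mm square beyond that; a sill along the open front, x -115 to -109, top z = 34); room for three things in a row along x.
- bay_2 (a point): Centre of the floor of the other bay, same size: crate frame (0, +53, 20) mm.
- keeper (a point): Middle of the underside of the steel keeper tab on the crate's front post at y = +102: crate frame (-128, 102, 103) mm. The shut gate's free end lies below it with 5 mm of air, against a rubber bump stop on the post (face at x = -122). With the gate less than about 10 degrees open the tab is in the way of lowering it.
- gate: The gate: slatted wooden leaf, 198 mm long (its y, -99 to +99), 84 high (z), 12 thick (x), 0.2 kg, loose. Origin under the middle of its bottom rail; centre of mass at y = -3. Top rail (z 60 to 84) may be gripped. It starts upright in the rack. Hung and shut, its axes are parallel to the crate's and its origin is at (-129, +8, 14) mm in the crate's frame; it swings outward past a right angle.
- socket_low (a point): Centre of the mouth (underside) of the gate's lower hinge socket, at (0, -111, 6) mm in the gate's frame: a steel tube open at both ends, bore 11 mm, outside 17 mm, 12 mm high.
- socket_high (a point): Centre of the mouth (underside) of the gate's upper hinge socket, 60 mm above the lower one, same tube.
- gate_end (a point): Middle of the gate's free end, 210 mm from its hinge axis, 42 mm above its lower edge. The hinges have play: the free end of the hung gate sags by up to 10 mm, and it swings freely, so ease off slowly when it is shut.
- pintle_low (a point): Foot of the crate's lower pintle, where the lower socket comes to rest: crate frame (-129, -103, 20) mm. A pin 9 mm thick standing up 18 mm from this point (top 5.5 mm tapered to 3 mm), on a bracket of the front post.
- pintle_high (a point): Foot of the upper pintle, same pin, 60 mm above the lower, same axis. Its bracket (underside 56 mm above pintle_low) blocks a lower socket that comes straight down from high above: bring the leaf in from the side with the socket mouths 20 to 42 mm above the pintles' feet, then lower it.
- rack: Wooden plate rack, fixed; origin at the centre of its underside. Slots along its y between dowels whose tops stand 60 mm above the table; the gate stands in the middle slot.
- tin_1: Round spice tin, plain metal with a lid, straight-sided: round, 60 mm across and 52 mm tall; origin at the centre of its underside, z up; 0.18 kg. Starts upright on the table. There may be one or two of this kind, or none (then None).
- tin_2: Round spice tin, plain metal with a lid, straight-sided: round, 60 mm across and 52 mm tall; origin at the centre of its underside, z up; 0.18 kg. Starts upright on the table. There may be one or two of this kind, or none (then None).
- caddy_1: Square tea tin, plain metal with a lid, straight-sided: 54 by 54 mm and 56 mm tall, sides along its x and y; origin at the centre of its underside, z up; 0.16 kg. Starts upright on the table. There may be one or two of this kind, or none (then None).
- caddy_2: Square tea tin, plain metal with a lid, straight-sided: 54 by 54 mm and 56 mm tall, sides along its x and y; origin at the centre of its underside, z up; 0.16 kg. Starts upright on the table. There may be one or two of this kind, or none (then None).
- pot_1: Small white stoneware pot with a cork lid: round, 56 mm across up to 42 mm high, the cork 44 mm across above that, 55 mm tall in all; origin at the centre of its underside, z up; 0.25 kg. Starts upright on the table. There may be one or two of this kind, or none (then None).
- pot_2: Small white stoneware pot with a cork lid: round, 56 mm across up to 42 mm high, the cork 44 mm across above that, 55 mm tall in all; origin at the centre of its underside, z up; 0.25 kg. Starts upright on the table. There may be one or two of this kind, or none (then None).
- mill: Bystander: wooden pepper mill, 58 mm across, 170 mm tall, origin at the centre of its underside.
- timer: Bystander: white egg timer, 66 mm across, 62 mm tall, origin at the centre of its underside.
- vinegar: Bystander: clear vinegar bottle, 63 mm across, 232 mm tall, origin at the centre of its underside.

How it is judged:
By the outcome, as a careful person would: the job done as asked, in the order asked, and still so for the second after the job is handed in, with the robot touching nothing.
Of tin_1, tin_2, caddy_1, caddy_2, pot_1, pot_2 only 4 to 6 are there at a start; the rules pass over those that are not, and their reading is None.
At some moment in a run one of tin_1, tin_2, caddy_1, caddy_2, pot_1, pot_2 may be knocked a few centimetres aside while the robot is not near it.
It also fails if it takes over 210 s, if anything falls off the work surface, if the arm or the gripper's body presses on something with over 40 N, if the wrist force passes 120 N, or if a joint passes its speed limit or range.

## Working session

There is one attempt and no reset: what is moved stays moved. The work goes in short steps, Python scripts to look and compute and a tool call to move; the robot and the scene stay as the last step left them, time stands still between calls to the robot, and variables do not carry over. Pictures are saved under pics/ and viewed, at most 14 in all, crops included, and the job is handed in when it is done.

Besides the shell and the picture viewer there is one more tool, called after ">>>" in YAML: its name, and indented under it one key for each argument. play_rows: Moves the arm, as the interface text tells. Its arguments: {"type":"object","properties":{"travel":{"type":"array","items":{"type":"array","items":{"type":"number"}}},"turn":{"type":"array","items":{"type":"number"}},"fingers":{"type":"number"}},"required":["travel","turn"]}

```bash
mkdir -p pics
cat > h.py <<'E'
import numpy as np, cv2
from scipy.spatial.transform import Rotation as R
from station import observe, get_image, r
def cam(name):
    s=observe(); im=get_image(name)
    K=np.array(im['intrinsics'])
    if name=='wrist':
        T=np.eye(4);T[:3,:3]=R.from_quat(s['eef_rot']).as_matrix();T[:3,3]=s['tcp_pos']
        M=T@np.array(im['hand_eye'])
    else:
        M=np.eye(4)
        o=np.array(im['orientation']); M[:3,:3]=R.from_quat(o).as_matrix() if o.size==4 else o
        M[:3,3]=im['origin']
    return dict(c=im['color'],z=im['z_map'],K=K,M=M,keys=list(im.keys()),im=im)
def cloud(d):
    z=d['z'];v,u=np.mgrid[:z.shape[0],:z.shape[1]]
    K=d['K'];P=np.stack([(u-K[0,2])/K[0,0]*z,-(v-K[1,2])/K[1,1]*z,-z],-1)
    W=P@d['M'][:3,:3].T+d['M'][:3,3]; W[z==0]=np.nan
    return W
def ray(d,u,v,h):
    K=d['K'];p=np.array([(u-K[0,2])/K[0,0],-(v-K[1,2])/K[1,1],-1.])
    w=d['M'][:3,:3]@p;o=d['M'][:3,3];return o+w*(h-o[2])/w[2]
def save(d,n,s=1.0): cv2.imwrite('pics/'+n,cv2.resize(d['c'][:,:,::-1],None,fx=s,fy=s))
E
python3 - <<'E'
from h import *
np.set_printoptions(precision=3,suppress=True)
s=observe();print(s)
for n in ['scene','top']:
    d=cam(n);save(d,n+'0.png',1.4);print(n,d['keys'],d['M'],d['K'],(d['z']>0).mean())
    print({k:v for k,v in d['im'].items() if k not in('color','z_map')})
    np.savez(n+'0.npz',c=d['c'],z=d['z'],K=d['K'],M=d['M'])
E
```

```text
{'time_s': 0.0, 'joint_positions': array([-1.447,  0.277, -0.028,  1.268,  0.   ,  1.467]), 'dq': array([ 0.001, -0.001, -0.   , -0.   ,  0.001,  0.001]), 'effort': array([  0.   , -44.551,  29.52 ,   0.017,  -0.   ,  -0.   ]), 'tcp_pos': array([ 0.14 , -0.609,  0.404]), 'eef_rot': array([ 0.994,  0.113, -0.   , -0.001]), 'wrist_force': array([-0.077, -0.288, -1.028]), 'moment': array([-0.009,  0.003,  0.006]), 'grip_force': 0.0, 'finger_gap': 1.0005346755380087}
scene ['color', 'z_map', 'intrinsics', 'origin', 'orientation'] [[-0.846  0.385 -0.368 -0.074]
 [-0.533 -0.61   0.587  1.015]
 [ 0.002  0.692  0.721  1.294]
 [ 0.     0.     0.     1.   ]] [[487.51    0.    280.253]
 [  0.    487.51  199.976]
 [  0.      0.      1.   ]] 0.9931547619047619
{'intrinsics': array([[487.51 ,   0.   , 280.253],
       [  0.   , 487.51 , 199.976],
       [  0.   ,   0.   ,   1.   ]]), 'origin': array([-0.074,  1.015,  1.294]), 'orientation': array([-0.103,  0.359,  0.891, -0.257])}
top ['color', 'z_map', 'intrinsics', 'origin', 'orientation'] [[ 0.013  0.995 -0.095  0.456]
 [-1.     0.013  0.     0.023]
 [ 0.001  0.095  0.995  1.223]
 [ 0.     0.     0.     1.   ]] [[415.478   0.    279.956]
 [  0.    415.478 211.786]
 [  0.      0.      1.   ]] 0.9958545918367347
{'intrinsics': array([[415.478,   0.   , 279.956],
       [  0.   , 415.478, 211.786],
       [  0.   ,   0.   ,   1.   ]]), 'origin': array([0.456, 0.023, 1.223]), 'orientation': array([ 0.033, -0.034, -0.702,  0.711])}
```

View pics/scene0.png

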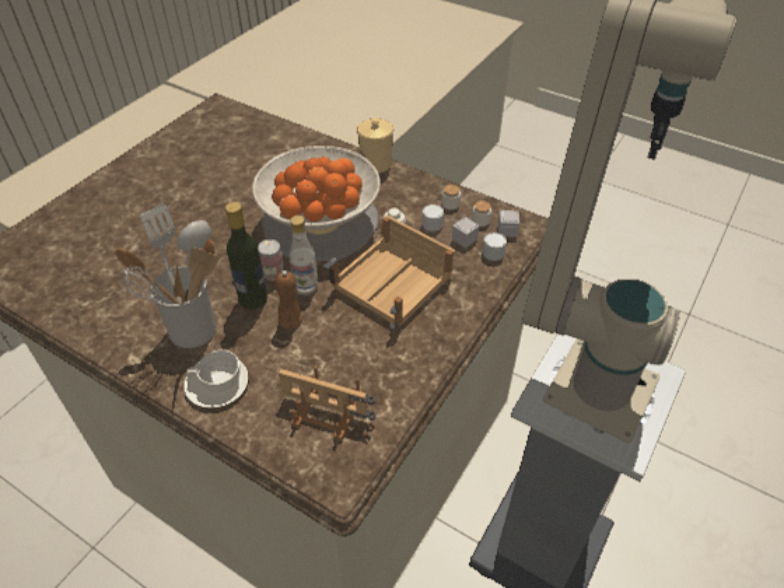

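View pics/top0.png

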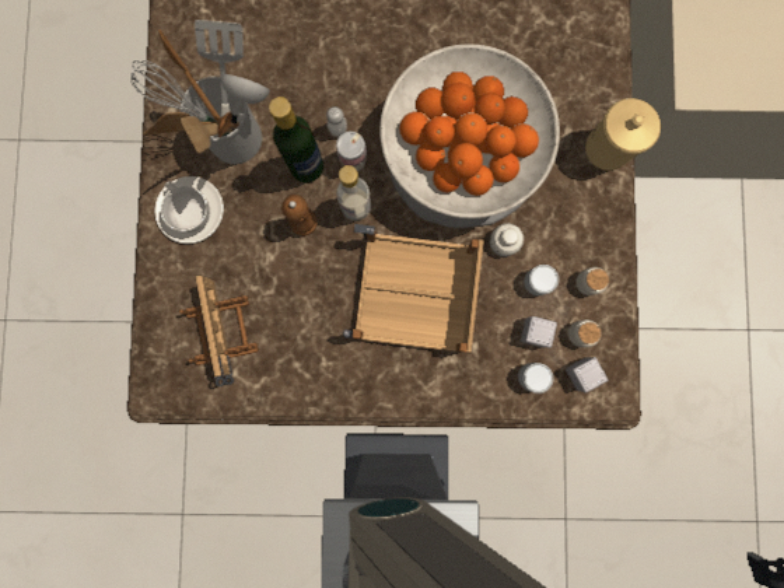

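The pictures show all six loads: tins at about (542,280) and (536,378), caddies at (540,332) and (588,375), pots at (594,282) and (585,334). The crate is at (420,292) with its open front facing left (+y world). The gate stands in the rack at (212,330) with its sockets at the near end, and the timer is at (507,240).

```bash
cat >> h.py <<'E'
def circ(c,m): return c
def items(d,W=None):
    """loads right of the crate: table-top clusters at lid height"""
    W=cloud(d) if W is None else W
    m=((W[...,2]>0.035)&(W[...,2]<0.075)&(W[...,1]<-0.17)&(W[...,0]<0.64)&(W[...,0]>0.2)).astype(np.uint8)
    m=cv2.morphologyEx(m,cv2.MORPH_OPEN,np.ones((3,3)))
    n,l,st,ce=cv2.connectedComponentsWithStats(m)
    out=[]
    for i in range(1,n):
        if st[i,4]<60: continue
        p=W[l==i]; zt=np.nanpercentile(p[:,2],80)
        q=p[p[:,2]>zt-0.008][:,:2].astype(np.float32)
        (cx,cy),(w,h),a=cv2.minAreaRect(q)
        out.append((cx,cy,w,h,a,zt,d['c'][l==i].mean(0).round(),ce[i].round(),len(q)))
    return out
E
python3 - <<'E'
from h import *
np.set_printoptions(precision=4,suppress=True)
for n in ['top','scene']:
    f=np.load(n+'0.npz');d={k:f[k] for k in f}
    for o in items(d): print(n,*[np.round(x,4) for x in o])
    W=cloud(d)
    if n=='top':
        # crate: points with height bands
        reg=(W[...,0]>0.2)&(W[...,0]<0.6)&(W[...,1]>-0.2)&(W[...,1]<0.15)
        for lo,hi in [(0.012,0.026),(0.03,0.042),(0.095,0.11)]:
            p=W[reg&(W[...,2]>lo)&(W[...,2]<hi)]; print(lo,len(p),np.median(p[:,2]),np.nanpercentile(p,[1,99],axis=0).tolist(), cv2.minAreaRect(p[:,:2].astype(np.float32)))
        reg=(W[...,0]>0.15)&(W[...,0]<0.55)&(W[...,1]>0.2)&(W[...,1]<0.5)
        for lo,hi in [(0.05,0.065),(0.07,0.13)]:
            p=W[reg&(W[...,2]>lo)&(W[...,2]<hi)]; print('gate',lo,len(p),np.median(p[:,2]),np.nanpercentile(p,[1,99],axis=0).tolist(), cv2.minAreaRect(p[:,:2].astype(np.float32)))
E
```

```text
top 0.6089 -0.2826 0.0581 0.0586 35.3732 0.0527 [206. 204. 198.] [387. 199.] 348
top 0.6103 -0.3906 0.042 0.044 86.4899 0.0564 [152. 121.  90.] [424. 200.] 188
top 0.5016 -0.2756 0.0541 0.0534 77.4089 0.0565 [184. 174. 169.] [385. 236.] 362
top 0.5014 -0.372 0.0456 0.0429 44.6524 0.056 [152. 122.  91.] [418. 237.] 199
top 0.4172 -0.3722 0.0539 0.0537 29.6076 0.0567 [178. 169. 164.] [420. 267.] 370
top 0.4095 -0.2682 0.0578 0.0585 59.1196 0.0525 [204. 202. 197.] [383. 269.] 353
0.012 2832 0.020154019834034753 [[0.4755894588605663, -0.12861510351447822, 0.014765279255531463], [0.5987632928880471, 0.08600574906888815, 0.02516553289109887]] ((0.541206955909729, -0.016914062201976776), (0.22501586377620697, 0.13905012607574463), 83.66394805908203)
0.03 491 0.03501382418227239 [[0.4639842046475421, -0.13220080642192034, 0.030858986837540004], [0.5964814498499054, 0.09602685562420288, 0.041110477766055635]] ((0.5417580604553223, -0.017798379063606262), (0.22260421514511108, 0.14074474573135376), 83.83081817626953)
0.095 241 0.10164392937780287 [[0.46116998572455775, -0.1418100958796743, 0.0
[... 518 characters left out ...]
3468549131768481, 0.07079490849422357], [0.5481611381957209, 0.3910310632965972, 0.10422645241397273]] ((0.4688180685043335, 0.3706175982952118), (0.1666298508644104, 0.015112129971385002), 13.809183120727539)
scene 0.6055 -0.3891 0.0434 0.0516 8.878 0.0587 [152. 125.  97.] [322. 137.] 66
scene 0.4981 -0.3708 0.0433 0.0455 20.7781 0.0581 [155. 127.  98.] [344. 148.] 81
scene 0.6078 -0.2818 0.0566 0.061 35.9251 0.0544 [187. 184. 175.] [309. 151.] 127
scene 0.4149 -0.3706 0.0514 0.0597 27.1223 0.0593 [160. 152. 145.] [364. 156.] 127
scene 0.501 -0.2763 0.0585 0.056 78.6122 0.0582 [157. 149. 142.] [332. 162.] 142
scene 0.4081 -0.2683 0.0626 0.0586 79.4589 0.0549 [182. 180. 172.] [353. 172.] 144
```

```bash
cat >> h.py <<'E'
def crate(W):
    reg=(W[...,0]>0.35)&(W[...,0]<0.8)&(W[...,1]>-0.22)&(W[...,1]<0.2)
    def rect(lo,hi,extra=True):
        m=(reg&(W[...,2]>lo)&(W[...,2]<hi)&extra).astype(np.uint8)
        n,l,st,_=cv2.connectedComponentsWithStats(m)
        res=[]
        for i in range(1,n):
            if st[i,4]<60: continue
            p=W[l==i]; res.append((st[i,4],np.round(np.median(p,0),4).tolist(),[np.round(x,4).tolist() for x in cv2.minAreaRect(p[:,:2].astype(np.float32))]))
        return res
    return rect(0.014,0.026),rect(0.030,0.042),rect(0.093,0.112)
E
python3 - <<'E'
from h import *
np.set_printoptions(precision=4,suppress=True)
for n in ['top','scene']:
    f=np.load(n+'0.npz');d={k:f[k] for k in f}
    W=cloud(d)
    for c in crate(W):
        for x in c: print(n,x)
    reg=(W[...,0]>0.2)&(W[...,0]<0.75)&(W[...,1]>0.2)&(W[...,1]<0.5)
    m=reg&(W[...,2]>0.088)&(W[...,2]<0.13); 
    k,l,st,_=cv2.connectedComponentsWithStats(m.astype(np.uint8))
    for i in range(1,k):
        if st[i,4]>40:
            p=W[l==i]; v,s,_=cv2.fitLine(p[:,:2].astype(np.float32),cv2.DIST_HUBER,0,.001,.001).ravel().reshape(2,2)[0],0,0
            print(n,'gate',len(p),np.nanpercentile(p,[1,50,99],axis=0).tolist(),cv2.minAreaRect(p[:,:2].astype(np.float32)),v)
E
```

```text
top (np.int32(2403), [0.6341, -0.0318, 0.0203], [[0.6351, -0.0313], [0.2173, 0.0979], 83.6137])
top (np.int32(2474), [0.529, -0.0188, 0.0201], [[0.5288, -0.0192], [0.2171, 0.0979], 83.66])
top (np.int32(75), [0.6808, -0.1909, 0.038], [[0.6887, -0.1963], [0.0624, 0.029], 16.3641])
top (np.int32(211), [0.6855, -0.0367, 0.0362], [[0.6832, -0.0403], [0.2041, 0.016], 82.7731])
top (np.int32(303), [0.5802, 0.0199, 0.0343], [[0.5539, -0.0189], [0.2218, 0.125], 83.4429])
top (np.int32(191), [0.4766, -0.0156, 0.036], [[0.4773, -0.0116], [0.1933, 0.0113], 83.8308])
top (np.int32(529), [0.7716, -0.1198, 0.1059], [[0.7731, -0.1173], [0.2037, 0.0526], 89.867])
top (np.int32(87), [0.6944, 0.079, 0.1074], [[0.6948, 0.0804], [0.0378, 0.0159], 81.9054])
top (np.int32(321), [0.5669, -0.1346, 0.1016], [[0.5694, -0.1294], [0.022, 0.2199], 83.7237])
top gate 443 [[0.39082196594234114, 0.34797959095637365, 0.08838007020605965], [0.49246284248871197, 0.37509432477770094, 0.09960414442859511], [0.5974150220497256, 0.40465470858345565, 0.10421395333138739]] ((0.4938163161277771, 0.37661466002464294), (0.2171
[... 703 characters left out ...]
24, 0.1202], [0.0593, 0.0276], 35.5794])
scene gate 97 [[0.7025207641566098, 0.20306901003505337, 0.08845352250782382], [0.7141537693978784, 0.22722490199373147, 0.11337665205860614], [0.7418342617045642, 0.23555800806563554, 0.12839550325769442]] ((0.7182324528694153, 0.22332823276519775), (0.045563410967588425, 0.02384471893310547), 36.34466552734375) [0.798  0.6027]
scene gate 397 [[0.3877185888956563, 0.34654050381568885, 0.0881997345526771], [0.48857428833932215, 0.37782843119354614, 0.09940498214665894], [0.5945477273237686, 0.40504580448056576, 0.10715035739058414]] ((0.491860568523407, 0.3763510286808014), (0.21655961871147156, 0.0183376707136631), 13.084415435791016) [0.9743 0.2251]
```

```bash
cat >> h.py <<'E'
def theta(s): 
    x=R.from_quat(s['eef_rot']).as_matrix()[:,0]; return np.degrees(np.arctan2(x[1],x[0]))
def plan(*legs):
    """legs: (x,y,z,theta_deg,nrows); prints rows in tool axes from the measured pose"""
    s=observe(); p=np.array(s['tcp_pos'],float); t=theta(s); T=[];U=[]
    for x,y,z,th,n in legs:
        g=np.array([x,y,z])
        for k in range(n):
            d=(g-p)/(n-k); c,sn=np.cos(np.radians(t)),np.sin(np.radians(t))
            A=np.array([[c,sn,0],[sn,-c,0],[0,0,-1]])
            v=np.round(A@d*100,2 if n-k==1 else 1); u=round((t-th)/(n-k),1)
            T.append(v.tolist());U.append(float(u)); p=p+A.T@v/100; t-=u
    print('t',round(s['time_s'],2),'"travel":',T,'"turn":',U)
    print('max cm',max(np.linalg.norm(v) for v in T),'end',p.round(4),round(t,2))
O=np.array([0.582,-0.0253]);YAW=-96.35
def cw(x,y):
    a=np.radians(YAW);return O+np.array([[np.cos(a),-np.sin(a)],[np.sin(a),np.cos(a)]])@[x/1e3,y/1e3]
E
python3 - <<'E'
from h import *
plan((.5016,-.2756,.30,77.4,10))
for n,x,y in [('A',63,-53),('p2',3,-53),('t2',-62,-53),('t1',61,53),('p1',-1,53),('B',-63,53)]: print(n,cw(x,y).round(4))
E
```

```text
t 0.1 "travel": [[4.3, -2.4, 1.0], [4.5, -1.9, 1.0], [4.7, -1.4, 1.0], [4.8, -0.9, 1.1], [4.9, -0.4, 1.0], [4.9, 0.2, 1.1], [4.9, 0.8, 1.0], [4.7, 1.3, 1.1], [4.6, 1.8, 1.0], [4.35, 2.33, 1.06]] "turn": [-6.4, -6.4, -6.5, -6.4, -6.5, -6.4, -6.5, -6.4, -6.5, -6.4]
max cm 5.064582904840241 end [ 0.5016 -0.2756  0.3   ] 77.39
A [ 0.5224 -0.0821]
p2 [ 0.529  -0.0224]
t2 [0.5362 0.0422]
t1 [ 0.6279 -0.0918]
p1 [ 0.6348 -0.0302]
B [0.6416 0.0315]
```

>>> play_rows:
  travel:
    - [4.3, -2.4, 1.0]
    - [4.5, -1.9, 1.0]
    - [4.7, -1.4, 1.0]
    - [4.8, -0.9, 1.1]
    - [4.9, -0.4, 1.0]
    - [4.9, 0.2, 1.1]
    - [4.9, 0.8, 1.0]
    - [4.7, 1.3, 1.1]
    - [4.6, 1.8, 1.0]
    - [4.35, 2.3, 1.1]
  turn: [-6.4, -6.4, -6.5, -6.4, -6.5, -6.4, -6.5, -6.4, -6.5, -6.4]
  fingers: 0

```text
time_s: 1.35
tcp_pos: [0.5023, -0.2744, 0.3001]
eef_rot: [0.779, 0.627, -0.0, -0.0]
wrist_force: [0.9, -0.1, 0.1]
finger_gap: 1.003
grip_force: 0.0
```

Run:
```python
from h import *
np.set_printoptions(precision=4,suppress=True)
s=observe();print(s['time_s'],s['tcp_pos'],theta(s),s['wrist_force'])
d=cam('wrist');save(d,'w1.png',1.2)
for o in items(d): print(*[np.round(x,4) for x in o])
plan((.5016,-.2756,.197,77.4,3))
```

```text
1.35 [ 0.5023 -0.2744  0.3001] 77.60574132944717 [ 0.9099 -0.0741  0.1422]
0.6069 -0.2845 0.0594 0.0594 85.4817 0.0512 [224. 224. 218.] [446. 190.] 7609
0.5 -0.2771 0.0532 0.054 76.5827 0.0556 [215. 209. 202.] [274. 215.] 7227
0.4076 -0.2684 0.0594 0.0546 2.4906 0.051 [218. 219. 211.] [130. 232.] 6412
0.6216 -0.3749 0.0103 0.0361 50.6892 0.0459 [144. 129. 106.] [474. 309.] 620
0.4988 -0.3711 0.0435 0.0437 84.616 0.055 [184. 147. 102.] [301. 340.] 2911
0.4199 -0.3708 0.0439 0.0528 26.8996 0.0553 [170. 164. 157.] [191. 356.] 3409
t 1.4 "travel": [[-0.2, -0.1, 3.4], [-0.2, -0.1, 3.4], [-0.13, -0.02, 3.36]] "turn": [0.2, 0.2, 0.2]
max cm 3.407345007480164 end [ 0.5016 -0.2756  0.197 ] 77.42
```

View pics/w1.png

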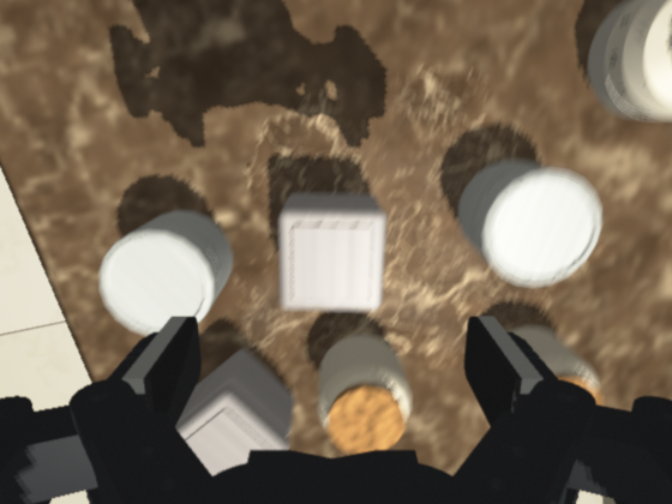

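The wrist view shows caddy A centred at (333,255), tins at (155,275) and (545,225), and pots below. The positions agree with the top view to 2 mm.

>>> play_rows:
  travel:
    - [-0.2, -0.1, 3.5]
    - [-0.1, 0, 3.5]
    - [0, 0, 3.5]
    - [0, 0, 0]
  turn: [0.3, 0.3, 0, 0]

```text
time_s: 1.9
tcp_pos: [0.4977, -0.2772, 0.1926]
eef_rot: [0.784, 0.621, -0.001, -0.004]
wrist_force: [-0.7, 0.4, 0.9]
finger_gap: 1.003
grip_force: 0.0
```

>>> play_rows:
  travel:
    - [0, 0, 0]
    - [0, 0, 0]
    - [0, 0, 0]
    - [0, 0, 0]
    - [0, 0, -2]
    - [0, 0, -4.5]
    - [0, 0, -4.5]
  turn: [0, 0, 0, 0, 0, 0, 0]
  fingers: 1

```text
time_s: 2.78
tcp_pos: [0.4993, -0.2781, 0.3065]
eef_rot: [0.784, 0.621, -0.0, -0.001]
wrist_force: [0.2, -0.7, -2.0]
finger_gap: 0.623
grip_force: 64.2
```

Run:
```python
from h import *
np.set_printoptions(precision=4,suppress=True)
s=observe();print(s['time_s'],s['tcp_pos'],theta(s),s['wrist_force'],s['finger_gap'],s['grip_force'])
d=cam('wrist');W=cloud(d);m=np.isfinite(W[...,2])
print(W[150:260,200:340].reshape(-1,3)[::500,2])
plan((*cw(63,-53),.335,83.65,5),(*cw(63,-53),.23,83.65,3))
```

```text
2.775 [ 0.4993 -0.2781  0.3065] 76.79631303787392 [ 0.1956 -0.6795 -2.0168] 0.623309677475146 64.18617725372314
[-0.0001 -0.0005 -0.0003  0.0008  0.0005 -0.0004 -0.0003 -0.0005 -0.0011
  0.0013  0.0005  0.0001  0.1126  0.12   -0.0016  0.1302  0.1361  0.1393
  0.1449  0.1465  0.1469  0.      0.1593  0.1607  0.1608  0.1622  0.1625
  0.1641  0.1615  0.1637  0.1644]
t 2.83 "travel": [[3.9, -0.5, -0.4], [4.0, -0.4, -0.4], [4.0, -0.3, -0.4], [3.9, -0.2, -0.5], [4.0, -0.13, -0.44], [-0.0, 0.0, 3.5], [-0.0, 0.0, 3.5], [-0.0, 0.0, 3.5]] "turn": [-1.4, -1.4, -1.3, -1.4, -1.3, -0.0, -0.0, -0.0]
max cm 4.039801975344831 end [ 0.5223 -0.082   0.23  ] 83.6
```

>>> play_rows:
  travel:
    - [3.9, -0.5, -1.0]
    - [4.0, -0.4, -0.8]
    - [4.0, -0.3, -0.3]
    - [3.9, -0.2, 0]
    - [3.9, -0.1, 0]
    - [0, 0, 0]
    - [0, 0, 3.5]
    - [0, 0, 3.5]
    - [0, 0, 3]
    - [0, 0, 0]
  turn: [-1.4, -1.4, -1.3, -1.4, -1.3, 0, 0, 0, 0, 0]

```text
time_s: 4.08
tcp_pos: [0.5189, -0.0821, 0.2243]
eef_rot: [0.746, 0.666, -0.002, -0.003]
wrist_force: [-1.2, -0.3, -1.6]
finger_gap: 0.621
grip_force: 64.1
```

Run:
```python
from h import *
np.set_printoptions(precision=4,suppress=True)
s=observe();print(s['time_s'],s['tcp_pos'],theta(s),s['wrist_force'],s['finger_gap'],s['grip_force'])
d=cam('wrist');save(d,'w2.png',1.2)
plan((*cw(63,-53),.217,83.65,2))
```

```text
4.075 [ 0.5189 -0.0821  0.2243] 83.53699785851663 [-1.1775 -0.2716 -1.5704] 0.6206826031665659 64.13130640983582
t 4.12 "travel": [[0.0, 0.1, 0.4], [0.05, 0.12, 0.5]] "turn": [-0.1, -0.0]
max cm 0.5166236541235796 end [ 0.5223 -0.0821  0.217 ] 83.64
```

View pics/w2.png

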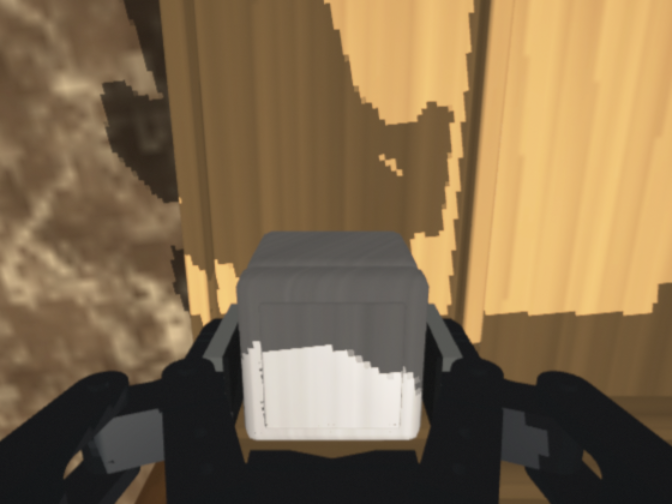

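The caddy is held square, centred in bay 1 (bay from 200 to 475, caddy from 245 to 425), just in front of the back wall.

>>> play_rows:
  travel:
    - [0, 0.2, 0.4]
    - [0, 0, 0.3]
    - [0, 0, 0]
  turn: [0, 0, 0]

```text
time_s: 4.5
tcp_pos: [0.523, -0.0823, 0.2203]
eef_rot: [0.746, 0.666, 0.0, 0.0]
wrist_force: [0.3, -0.0, -1.3]
finger_gap: 0.622
grip_force: 64.1
```

>>> play_rows:
  travel:
    - [0, 0, 0.1]
    - [0, 0, 0]
  turn: [0, 0]

```text
time_s: 4.75
tcp_pos: [0.5228, -0.0821, 0.2188]
eef_rot: [0.745, 0.667, 0.0, 0.0]
wrist_force: [-0.2, 0.2, -1.7]
finger_gap: 0.616
grip_force: 64.1
```

>>> play_rows:
  travel:
    - [0, 0, 0.3]
    - [0, 0, 0]
    - [0, 0, 0]
  turn: [0, 0, 0]

```text
time_s: 5.12
tcp_pos: [0.523, -0.0821, 0.2178]
eef_rot: [0.745, 0.667, 0.0, 0.0]
wrist_force: [-4.8, 1.3, 12.7]
finger_gap: 0.624
grip_force: 65.9
```

>>> play_rows:
  travel:
    - [0, 0, 0]
    - [0, 0, 0]
    - [0, 0, -2]
    - [0, 0, -4.5]
    - [0, 0, -4.5]
    - [0, 0, 0]
  turn: [0, 0, 0, 0, 0, 0]
  fingers: 0.15

```text
time_s: 5.88
tcp_pos: [0.5248, -0.0827, 0.3298]
eef_rot: [0.745, 0.667, 0.002, 0.004]
wrist_force: [0.0, -1.0, -0.5]
finger_gap: 0.853
grip_force: 0.0
```

Run:
```python
from h import *
np.set_printoptions(precision=4,suppress=True)
s=observe();print(s['time_s'],s['tcp_pos'],theta(s),s['wrist_force'],s['finger_gap'],s['grip_force'])
d=cam('top');save(d,'t1.png',1.4);W=cloud(d)
for o in items(d): print(*[np.round(x,4) for x in o])
for c in crate(W):
    for x in c: print(x)
m=(W[...,2]>.068)&(W[...,2]<.09)&(W[...,1]<.1)&(W[...,1]>-.15)&(W[...,0]>.45);p=W[m];print(len(p),cv2.minAreaRect(p[:,:2].astype(np.float32)),np.median(p[:,2]))
```

```text
5.875 [ 0.5248 -0.0827  0.3298] 83.59572767164592 [ 0.0155 -1.0323 -0.4926] 0.8527755846682696 0.0
0.6082 -0.284 0.0581 0.0576 88.9455 0.0528 [209. 206. 200.] [387. 199.] 340
0.6095 -0.3902 0.0449 0.0427 73.1073 0.0561 [149. 119.  88.] [424. 200.] 194
0.4989 -0.3704 0.045 0.0461 23.6005 0.0561 [151. 120.  90.] [418. 237.] 199
0.4172 -0.3729 0.0547 0.0551 28.7004 0.0564 [178. 168. 163.] [420. 267.] 372
0.4094 -0.2689 0.0583 0.0586 25.0786 0.0529 [201. 199. 194.] [383. 269.] 361
(np.int32(1892), [0.6386, -0.0085, 0.0204], [[0.6367, -0.0143], [0.1836, 0.0977], 83.4513])
(np.int32(1663), [0.5324, 0.0159, 0.0203], [[0.5324, 0.0129], [0.1524, 0.0981], 83.8891])
(np.int32(68), [0.6864, -0.1932, 0.0381], [[0.6936, -0.1997], [0.0646, 0.0362], 2.9002])
(np.int32(199), [0.6858, -0.0367, 0.0358], [[0.6849, -0.0343], [0.192, 0.014], 84.4492])
(np.int32(278), [0.5855, 0.0719, 0.0343], [[0.5902, 0.0098], [0.1609, 0.1862], 85.136])
(np.int32(140), [0.4793, 0.0144, 0.0356], [[0.4788, 0.0143], [0.1411, 0.0079], 83.6754])
(np.int32(501), [0.7709, -0.1208, 0.1055], [[0.7732, -0.12], [0.0532, 0.1981], 0.0476])
(np.int32(86), [0.6947, 0.0789, 0.1073], [[0.6949, 0.0804], [0.0374, 0.0167], 83.8169])
(np.int32(73), [0.6664, -0.143, 0.1013], [[0.6614, -0.1393], [0.0225, 0.0343], 82.9139])
177 ((0.7115891575813293, -0.02222909778356552), (0.45304369926452637, 0.23972953855991364), 1.034515142440796) 0.07645764288593782
```

View pics/t1.png

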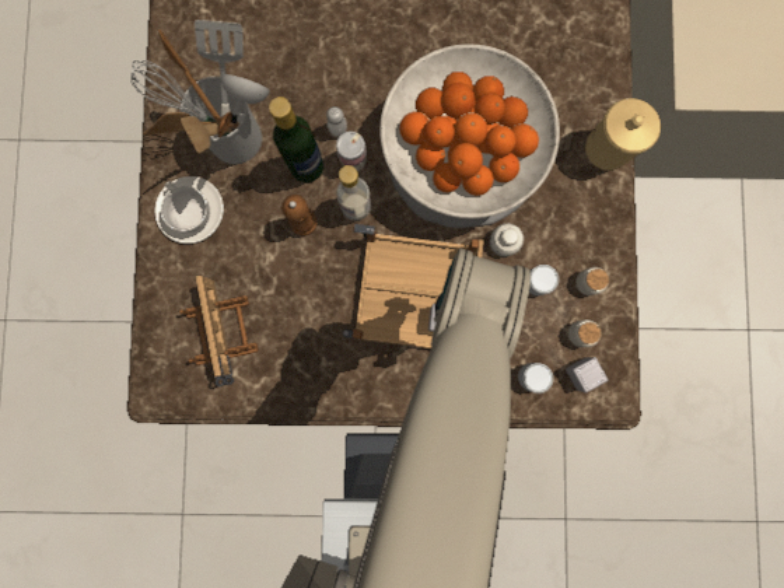

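Caddy A is in bay 1 (mostly under the arm at (440,310)), the crate has not moved, and the other five loads are where they were.

Run:
```python
from h import *
plan((.4995,-.371,.30,45,6),(.4995,-.371,.183,45,3))
```

```text
t 5.92 "travel": [[-4.8, 0.1, 0.5], [-4.8, 0.7, 0.4], [-4.7, 1.2, 0.5], [-4.5, 1.7, 0.4], [-4.3, 2.2, 0.5], [-3.98, 2.71, 0.45], [-0.0, 0.0, 3.9], [-0.0, 0.0, 3.9], [-0.0, 0.0, 3.9]] "turn": [6.4, 6.4, 6.4, 6.5, 6.4, 6.5, -0.0, -0.0, -0.0]
max cm 4.876474136094644 end [ 0.4995 -0.371   0.183 ] 44.99
```

>>> play_rows:
  travel:
    - [-4.8, 0.1, 0.2]
    - [-4.8, 0.7, 0.2]
    - [-4.7, 1.2, 0.5]
    - [-4.5, 1.7, 0.6]
    - [-4.3, 2.2, 0.6]
    - [-4.0, 2.7, 0.2]
    - [0, 0, 3.9]
    - [0, 0, 3.9]
    - [0, 0, 3.9]
    - [0, 0, 0]
  turn: [6.4, 6.4, 6.4, 6.5, 6.4, 6.5, 0, 0, 0, 0]
  fingers: 0

```text
time_s: 7.18
tcp_pos: [0.4956, -0.3684, 0.1803]
eef_rot: [0.924, 0.383, -0.002, -0.005]
wrist_force: [-0.2, 0.4, -0.7]
finger_gap: 0.999
grip_force: 0.0
```

>>> play_rows:
  travel:
    - [0, 0, 0]
    - [0, 0, 0]
    - [0, 0, 0]
    - [0, 0, 0]
    - [0, 0, -2]
    - [0, 0, -4.5]
    - [0, 0, -4.5]
    - [0, 0, -2]
    - [0, 0, 0]
  turn: [0, 0, 0, 0, 0, 0, 0, 0, 0]
  fingers: 1

```text
time_s: 8.3
tcp_pos: [0.4988, -0.3711, 0.3177]
eef_rot: [0.924, 0.383, 0.001, 0.002]
wrist_force: [0.4, -0.0, -1.8]
finger_gap: 0.634
grip_force: 64.0
```

Run:
```python
from h import *
s=observe();print(s['tcp_pos'],theta(s))
plan((.515,-.2,.325,65,4),(*cw(3,-53),.325,83.65,4),(*cw(3,-53),.225,83.65,2))
```

```text
[ 0.49878695 -0.37113809  0.31769499] 44.99689289894246
t 8.3 "travel": [[3.3, -2.7, -0.2], [3.5, -2.5, -0.2], [3.8, -2.1, -0.2], [3.9, -1.78, -0.13], [4.2, -1.6, -0.0], [4.3, -1.2, -0.0], [4.3, -0.8, -0.0], [4.45, -0.54, -0.0], [-0.0, -0.0, 5.0], [-0.0, -0.0, 5.0]] "turn": [-5.0, -5.0, -5.0, -5.0, -4.7, -4.7, -4.6, -4.7, 0.0, 0.0]
max cm 5.0 end [ 0.529  -0.0224  0.225 ] 83.7
```

>>> play_rows:
  travel:
    - [3.3, -2.7, -0.2]
    - [3.5, -2.5, -0.2]
    - [3.8, -2.1, -0.2]
    - [3.9, -1.8, -0.1]
    - [4.2, -1.6, 0]
    - [4.3, -1.2, 0]
    - [4.3, -0.8, 0]
    - [4.4, -0.5, 0]
    - [0, 0, 5]
    - [0, 0, 5]
  turn: [-5, -5, -5, -5, -4.7, -4.7, -4.6, -4.7, 0, 0]

```text
time_s: 9.55
tcp_pos: [0.528, -0.0215, 0.2206]
eef_rot: [0.744, 0.668, -0.0, -0.0]
wrist_force: [0.3, -0.5, -3.6]
finger_gap: 0.639
grip_force: 64.3
```

>>> play_rows:
  travel:
    - [0, 0, 0]
    - [0, 0, 0.3]
  turn: [0, 0]

```text
time_s: 9.8
tcp_pos: [0.529, -0.0227, 0.2201]
eef_rot: [0.745, 0.667, 0.0, 0.0]
wrist_force: [1.4, 0.8, -1.4]
finger_gap: 0.637
grip_force: 64.5
```

Run:
```python
from h import *
s=observe();print(s['tcp_pos'],theta(s))
plan((*cw(3,-53),.210,83.65,2))
d=cam('wrist');save(d,'w3.png',1.2)
```

```text
[ 0.52904344 -0.02267183  0.22013683] 83.68285812698166
t 9.8 "travel": [[0.0, -0.0, 0.5], [0.02, -0.01, 0.51]] "turn": [0.0, 0.0]
max cm 0.5104899607240088 end [ 0.529  -0.0225  0.21  ] 83.68
```

View pics/w3.png

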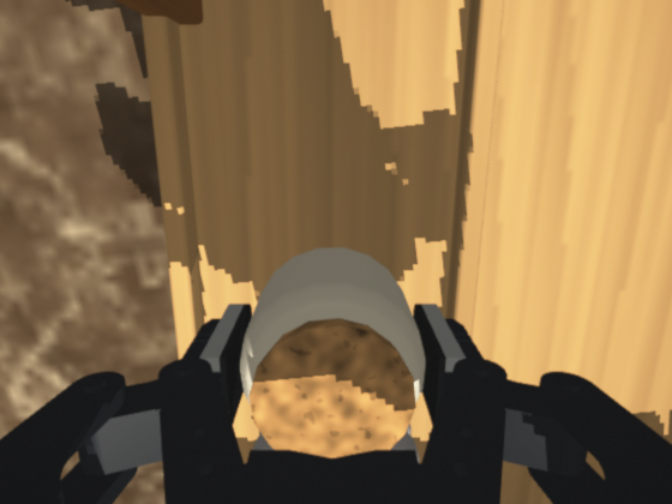

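The pot is held upright, centred at (332,370) between the wall (190) and the divider (460).

>>> play_rows:
  travel:
    - [0, 0, 0.6]
    - [0, 0, 0.5]
    - [0, 0, 0]
    - [0, 0, 0]
  turn: [0, 0, 0, 0]

```text
time_s: 10.35
tcp_pos: [0.5288, -0.0226, 0.2089]
eef_rot: [0.745, 0.667, 0.0, 0.0]
wrist_force: [0.1, -0.6, -2.1]
finger_gap: 0.638
grip_force: 64.5
```

>>> play_rows:
  travel:
    - [0, 0, 0.2]
    - [0, 0, 0]
    - [0, 0, 0]
  turn: [0, 0, 0]

```text
time_s: 10.72
tcp_pos: [0.529, -0.0226, 0.208]
eef_rot: [0.745, 0.667, 0.0, 0.0]
wrist_force: [-2.7, 0.6, 5.9]
finger_gap: 0.634
grip_force: 65.6
```

>>> play_rows:
  travel:
    - [0, 0, 0]
    - [0, 0, 0]
    - [0, 0, -3]
    - [0, 0, -4.5]
    - [0, 0, -4.5]
    - [0, 0, 0]
  turn: [0, 0, 0, 0, 0, 0]
  fingers: 0.26

```text
time_s: 11.48
tcp_pos: [0.5309, -0.0229, 0.3311]
eef_rot: [0.745, 0.667, 0.003, 0.004]
wrist_force: [-0.3, 0.5, -0.2]
finger_gap: 0.74
grip_force: 0.0
```

Run:
```python
from h import *
np.set_printoptions(precision=4,suppress=True)
d=cam('top')
for o in items(d): print(*[np.round(x,4) for x in o[:7]])
for x in crate(cloud(d))[0]: print(x)
plan((.409,-.269,.31,83.65,6),(.409,-.269,.193,83.65,3))
```

```text
0.6081 -0.2834 0.0575 0.0593 1.0476 0.0524 [204. 202. 196.]
0.6093 -0.3906 0.0465 0.0437 6.019 0.0562 [149. 119.  88.]
0.4168 -0.3727 0.0539 0.0544 29.3109 0.0568 [176. 167. 162.]
0.4094 -0.2689 0.0583 0.0576 35.5236 0.0525 [201. 199. 193.]
(np.int32(923), [0.6601, 0.0352, 0.0202], [[0.635, -0.031], [0.2169, 0.0976], 83.752])
(np.int32(652), [0.5373, 0.06, 0.0201], [[0.5376, 0.0597], [0.058, 0.0978], 83.9863])
t 11.53 "travel": [[-4.3, -1.6, 0.3], [-4.3, -1.5, 0.3], [-4.3, -1.6, 0.3], [-4.3, -1.5, 0.3], [-4.3, -1.6, 0.3], [-4.31, -1.5, 0.37], [0.0, -0.0, 3.9], [0.0, -0.0, 3.9], [0.0, -0.0, 3.9]] "turn": [0.0, 0.0, 0.0, 0.0, 0.0, 0.0, 0.0, 0.0, 0.0]
max cm 4.597825573029059 end [ 0.409 -0.269  0.193] 83.7
```

>>> play_rows:
  travel:
    - [-4.3, -1.6, 0]
    - [-4.3, -1.5, 0.3]
    - [-4.3, -1.5, 0.3]
    - [-4.3, -1.5, 0.3]
    - [-4.3, -1.5, 0.3]
    - [-4.3, -1.5, 0.3]
    - [0, 0, 3.9]
    - [0, 0, 3.9]
    - [0, 0, 3.9]
    - [0, 0, 0]
  turn: [0, 0, 0, 0, 0, 0, 0, 0, 0, 0]
  fingers: 0

```text
time_s: 12.78
tcp_pos: [0.4073, -0.2668, 0.1906]
eef_rot: [0.745, 0.667, -0.001, -0.005]
wrist_force: [-1.6, 0.4, -0.2]
finger_gap: 1.002
grip_force: 0.0
```

>>> play_rows:
  travel:
    - [0, 0, 0]
    - [0, 0, 0]
    - [0, 0, 0]
    - [0, 0, 0]
    - [0, 0, -3]
    - [0, 0, -5]
    - [0, 0, -5]
    - [0, 0, 0]
  turn: [0, 0, 0, 0, 0, 0, 0, 0]
  fingers: 1

```text
time_s: 13.78
tcp_pos: [0.4116, -0.2703, 0.3293]
eef_rot: [0.745, 0.667, 0.001, 0.005]
wrist_force: [0.6, -0.5, -2.1]
finger_gap: 0.685
grip_force: 65.5
```

Run:
```python
from h import *
s=observe();print(s['tcp_pos'],theta(s))
plan((*cw(-62,-53),.333,83.65,7),(*cw(-62,-53),.224,83.65,3))
```

```text
[ 0.41160939 -0.27027208  0.32928281] 83.70250747128453
t 13.78 "travel": [[4.6, 1.3, -0.1], [4.6, 1.3, -0.0], [4.6, 1.3, -0.1], [4.7, 1.3, -0.0], [4.6, 1.3, -0.1], [4.7, 1.2, -0.0], [4.62, 1.25, -0.07], [0.0, 0.0, 3.6], [0.0, 0.0, 3.6], [0.0, 0.0, 3.7]] "turn": [0.0, 0.0, 0.0, 0.0, 0.0, 0.0, 0.1, -0.0, -0.0, -0.0]
max cm 4.876474136094644 end [0.5361 0.0422 0.224 ] 83.6
```

>>> play_rows:
  travel:
    - [4.6, 1.3, -0.3]
    - [4.6, 1.3, -0.3]
    - [4.6, 1.3, 0]
    - [4.7, 1.3, 0]
    - [4.6, 1.3, 0]
    - [4.7, 1.2, 0]
    - [4.5, 1.2, 0]
    - [0, 0, 3.6]
    - [0, 0, 3.6]
    - [0, 0, 3.6]
  turn: [0, 0, 0, 0, 0, 0, 0, 0, 0, 0]

```text
time_s: 15.02
tcp_pos: [0.5327, 0.0427, 0.22]
eef_rot: [0.745, 0.667, -0.001, -0.001]
wrist_force: [-0.7, 0.6, -2.9]
finger_gap: 0.683
grip_force: 65.3
```

>>> play_rows:
  travel:
    - [0, 0, 0]
    - [0, 0, 0]
    - [0, 0, 0]
  turn: [0, 0, 0]

```text
time_s: 15.4
tcp_pos: [0.5344, 0.0422, 0.2239]
eef_rot: [0.745, 0.667, 0.001, 0.001]
wrist_force: [1.1, 0.2, -2.4]
finger_gap: 0.681
grip_force: 67.7
```

Run:
```python
from h import *
s=observe();print(s['tcp_pos'],theta(s))
plan((*cw(-62,-53),.216,83.65,2))
```

```text
[0.53443891 0.04220561 0.22392867] 83.6893595621284
t 15.4 "travel": [[0.0, 0.1, 0.4], [0.02, 0.07, 0.39]] "turn": [0.0, 0.0]
max cm 0.4123105625617661 end [0.5362 0.0422 0.216 ] 83.69
```

>>> play_rows:
  travel:
    - [0, 0.1, 0.4]
    - [0, 0.05, 0.4]
    - [0, 0, 0]
    - [0, 0, 0.1]
    - [0, 0, 0]
  turn: [0, 0, 0, 0, 0]

```text
time_s: 16.02
tcp_pos: [0.5359, 0.0421, 0.2161]
eef_rot: [0.745, 0.667, 0.0, 0.0]
wrist_force: [-3.1, 0.0, 13.2]
finger_gap: 0.69
grip_force: 69.6
```

>>> play_rows:
  travel:
    - [0, 0, 0]
    - [0, 0, 0]
    - [0, 0, -3]
    - [0, 0, -4.5]
    - [0, 0, -4.5]
    - [0, 0, 0]
  turn: [0, 0, 0, 0, 0, 0]
  fingers: 0.15

```text
time_s: 16.77
tcp_pos: [0.5374, 0.0421, 0.3379]
eef_rot: [0.745, 0.667, 0.003, 0.003]
wrist_force: [0.4, 0.6, 1.0]
finger_gap: 0.849
grip_force: 0.0
```

Run:
```python
from h import *
np.set_printoptions(precision=4,suppress=True)
d=cam('top');save(d,'t2.png',1.4)
for o in items(d): print(*[np.round(x,4) for x in o[:7]])
for x in crate(cloud(d))[0]: print(x)
plan((.608,-.2835,.315,83.65,7),(.608,-.2835,.193,83.65,3))
```

```text
0.6087 -0.283 0.0581 0.0581 50.0376 0.0526 [205. 202. 197.]
0.6088 -0.3888 0.045 0.0453 41.2803 0.0562 [149. 119.  88.]
0.4172 -0.3729 0.0542 0.0552 28.4831 0.0566 [176. 167. 162.]
(np.int32(1414), [0.6351, -0.0759, 0.0203], [[0.6348, -0.0318], [0.2163, 0.0978], 83.3655])
(np.int32(660), [0.5034, -0.0766, 0.0202], [[0.523, -0.0722], [0.1106, 0.098], 83.6605])
t 16.82 "travel": [[-4.5, 1.5, 0.3], [-4.5, 1.5, 0.3], [-4.5, 1.5, 0.3], [-4.5, 1.5, 0.3], [-4.5, 1.6, 0.3], [-4.5, 1.5, 0.3], [-4.58, 1.6, 0.25], [0.0, -0.0, 4.1], [0.0, -0.0, 4.1], [0.0, -0.0, 4.0]] "turn": [0.0, 0.0, 0.0, 0.0, 0.0, 0.0, 0.0, 0.0, 0.0, 0.0]
max cm 4.857869903568847 end [ 0.608  -0.2835  0.193 ] 83.7
```

>>> play_rows:
  travel:
    - [-4.5, 1.5, 0]
    - [-4.5, 1.5, 0.2]
    - [-4.5, 1.5, 0.3]
    - [-4.5, 1.5, 0.3]
    - [-4.5, 1.6, 0.3]
    - [-4.5, 1.5, 0.3]
    - [-4.6, 1.6, 0.3]
    - [0, 0, 4.1]
    - [0, 0, 4.1]
    - [0, 0, 4]
  turn: [0, 0, 0, 0, 0, 0, 0, 0, 0, 0]
  fingers: 0

```text
time_s: 18.08
tcp_pos: [0.6058, -0.2834, 0.191]
eef_rot: [0.745, 0.667, -0.001, -0.002]
wrist_force: [-0.0, -0.2, 0.4]
finger_gap: 1.0
grip_force: 0.0
```

>>> play_rows:
  travel:
    - [0, 0, 0]
    - [0, 0, 0]
  turn: [0, 0]

```text
time_s: 18.32
tcp_pos: [0.6071, -0.2837, 0.1948]
eef_rot: [0.745, 0.667, -0.0, -0.0]
wrist_force: [0.3, -0.3, 0.6]
finger_gap: 0.999
grip_force: 0.0
```

>>> play_rows:
  travel:
    - [0, 0, 0]
    - [0, 0, 0]
    - [0, 0, 0]
    - [0, 0, 0]
    - [0, 0, -3]
    - [0, 0, -5]
    - [0, 0, -5.5]
    - [0, 0, 0]
  turn: [0, 0, 0, 0, 0, 0, 0, 0]
  fingers: 1

```text
time_s: 19.32
tcp_pos: [0.609, -0.2848, 0.3366]
eef_rot: [0.745, 0.667, 0.002, 0.006]
wrist_force: [1.7, -0.8, -3.0]
finger_gap: 0.684
grip_force: 65.1
```

Run:
```python
from h import *
s=observe();print(s['tcp_pos'],theta(s))
plan((*cw(61,53),.330,83.65,5),(*cw(61,53),.224,83.65,3))
```

```text
[ 0.60904167 -0.28479482  0.33658844] 83.69835450721551
t 19.32 "travel": [[3.9, -0.0, 0.1], [3.9, -0.1, 0.1], [3.9, -0.0, 0.2], [3.8, -0.1, 0.1], [3.89, -0.04, 0.16], [0.0, -0.0, 3.5], [0.0, -0.0, 3.5], [0.0, -0.0, 3.6]] "turn": [0.0, 0.0, 0.0, 0.0, 0.0, 0.0, 0.0, 0.0]
max cm 3.905124837953327 end [ 0.6279 -0.0918  0.224 ] 83.7
```

>>> play_rows:
  travel:
    - [3.9, 0, 0]
    - [3.9, -0.1, 0]
    - [3.9, 0, 0]
    - [3.8, -0.1, 0.2]
    - [3.8, 0, 0.2]
    - [0, 0, 0]
    - [0, 0, 3.5]
    - [0, 0, 3.5]
    - [0, 0, 3.4]
    - [0, 0, 0]
  turn: [0, 0, 0, 0, 0, 0, 0, 0, 0, 0]

```text
time_s: 20.58
tcp_pos: [0.6247, -0.0921, 0.2189]
eef_rot: [0.745, 0.667, -0.002, -0.002]
wrist_force: [-0.8, 0.6, -1.3]
finger_gap: 0.686
grip_force: 68.7
```

>>> play_rows:
  travel:
    - [0, 0, 0]
    - [0, 0, 0]
  turn: [0, 0]

```text
time_s: 20.82
tcp_pos: [0.6267, -0.092, 0.223]
eef_rot: [0.745, 0.667, 0.0, 0.001]
wrist_force: [0.3, -0.2, -1.3]
finger_gap: 0.684
grip_force: 68.7
```

Run:
```python
from h import *
s=observe();print(s['tcp_pos'],theta(s))
plan((*cw(61,53),.2165,83.65,2))
```

```text
[ 0.62668146 -0.09202328  0.22295763] 83.67799370380004
t 20.82 "travel": [[0.0, 0.1, 0.3], [0.04, 0.02, 0.35]] "turn": [0.0, 0.0]
max cm 0.352845575287547 end [ 0.6279 -0.0918  0.2165] 83.68
```

>>> play_rows:
  travel:
    - [0, 0.1, 0.3]
    - [0, 0, 0.3]
    - [0, 0, 0.1]
    - [0, 0, 0]
    - [0, 0, 0]
  turn: [0, 0, 0, 0, 0]

```text
time_s: 21.45
tcp_pos: [0.6275, -0.0919, 0.2159]
eef_rot: [0.745, 0.667, 0.0, 0.0]
wrist_force: [-2.2, 0.4, 5.7]
finger_gap: 0.683
grip_force: 69.6
```

Contact. Release and go for pot 1.

>>> play_rows:
  travel:
    - [0, 0, 0]
    - [0, 0, 0]
    - [0, 0, -3]
    - [0, 0, -4.5]
    - [0, 0, -4.5]
    - [0, 0, 0]
  turn: [0, 0, 0, 0, 0, 0]
  fingers: 0.15

```text
time_s: 22.2
tcp_pos: [0.6292, -0.0922, 0.3396]
eef_rot: [0.745, 0.667, 0.003, 0.004]
wrist_force: [0.4, 0.2, -0.1]
finger_gap: 0.854
grip_force: 0.0
```

Run:
```python
from h import *
np.set_printoptions(precision=4,suppress=True)
d=cam('top')
for o in items(d): print(*[np.round(x,4) for x in o[:7]])
for x in crate(cloud(d))[0]: print(x)
plan((.609,-.3895,.315,83.65,7),(.609,-.3895,.184,83.65,3))
```

```text
0.6082 -0.3914 0.0437 0.0435 31.519 0.0558 [150. 119.  88.]
0.4169 -0.3728 0.0539 0.0543 28.9809 0.0566 [175. 166. 161.]
(np.int32(1573), [0.6403, 0.006, 0.0204], [[0.6387, 0.0021], [0.1501, 0.0975], 83.5878])
(np.int32(814), [0.5254, 0.0281, 0.0203], [[0.5337, 0.0246], [0.1287, 0.0977], 83.6673])
t 22.25 "travel": [[-4.3, 0.2, 0.3], [-4.2, 0.2, 0.3], [-4.3, 0.2, 0.3], [-4.2, 0.2, 0.3], [-4.3, 0.2, 0.3], [-4.2, 0.2, 0.3], [-4.29, 0.17, 0.39], [0.0, -0.0, 4.4], [0.0, -0.0, 4.4], [0.0, -0.0, 4.3]] "turn": [0.0, 0.0, 0.0, 0.0, 0.0, 0.0, 0.0, 0.0, 0.0, 0.0]
max cm 4.4 end [ 0.609  -0.3896  0.184 ] 83.7
```

>>> play_rows:
  travel:
    - [-4.3, 0.2, 0]
    - [-4.2, 0.2, 0.3]
    - [-4.3, 0.2, 0.3]
    - [-4.2, 0.2, 0.3]
    - [-4.3, 0.2, 0.3]
    - [-4.2, 0.2, 0.3]
    - [-4.3, 0.2, 0.3]
    - [0, 0, 4.4]
    - [0, 0, 4.4]
    - [0, 0, 4.2]
  turn: [0, 0, 0, 0, 0, 0, 0, 0, 0, 0]
  fingers: 0

```text
time_s: 23.5
tcp_pos: [0.6071, -0.3889, 0.1827]
eef_rot: [0.745, 0.667, -0.0, -0.002]
wrist_force: [-0.4, -0.1, 0.6]
finger_gap: 1.002
grip_force: 0.0
```

>>> play_rows:
  travel:
    - [0, 0, 0]
    - [0, 0, 0]
  turn: [0, 0]

```text
time_s: 23.75
tcp_pos: [0.6085, -0.3895, 0.1869]
eef_rot: [0.745, 0.667, -0.0, -0.0]
wrist_force: [0.3, 0.6, -0.1]
finger_gap: 0.994
grip_force: 0.0
```

>>> play_rows:
  travel:
    - [0, 0, 0]
    - [0, 0, 0]
    - [0, 0, 0]
    - [0, 0, 0]
    - [0, 0, -3]
    - [0, 0, -5]
    - [0, 0, -5.5]
    - [0, 0, 0]
  turn: [0, 0, 0, 0, 0, 0, 0, 0]
  fingers: 1

```text
time_s: 24.75
tcp_pos: [0.6103, -0.3908, 0.329]
eef_rot: [0.745, 0.667, 0.001, 0.006]
wrist_force: [0.4, -0.3, -3.1]
finger_gap: 0.641
grip_force: 64.3
```

Run:
```python
from h import *
s=observe();print(s['tcp_pos'],theta(s))
plan((*cw(-1,53),.325,83.65,7),(*cw(-1,53),.216,83.65,3))
```

```text
[ 0.61030319 -0.39081286  0.32900054] 83.69918546648204
t 24.75 "travel": [[5.2, -0.2, 0.1], [5.2, -0.2, 0.1], [5.1, -0.2, 0.0], [5.2, -0.2, 0.1], [5.1, -0.2, 0.0], [5.2, -0.3, 0.1], [5.12, -0.22, 0.0], [-0.0, -0.0, 3.6], [-0.0, -0.0, 3.7], [-0.0, -0.0, 3.6]] "turn": [0.0, 0.0, 0.0, 0.0, 0.0, 0.0, 0.0, 0.0, 0.0, 0.0]
max cm 5.209606511052443 end [ 0.6348 -0.0301  0.216 ] 83.7
```

>>> play_rows:
  travel:
    - [5.2, -0.2, -0.2]
    - [5.2, -0.2, 0]
    - [5.1, -0.2, 0]
    - [5.2, -0.2, 0]
    - [5.1, -0.2, 0]
    - [5.2, -0.3, 0]
    - [4.9, -0.2, 0.1]
    - [0, 0, 3.6]
    - [0, 0, 3.7]
    - [0, 0, 3.4]
  turn: [0, 0, 0, 0, 0, 0, 0, 0, 0, 0]

```text
time_s: 26.0
tcp_pos: [0.6318, -0.0304, 0.2132]
eef_rot: [0.745, 0.667, -0.001, -0.001]
wrist_force: [0.4, -0.1, -2.2]
finger_gap: 0.635
grip_force: 64.3
```

>>> play_rows:
  travel:
    - [0, 0, 0]
    - [0, 0, 0]
  turn: [0, 0]

```text
time_s: 26.25
tcp_pos: [0.6328, -0.031, 0.216]
eef_rot: [0.745, 0.667, -0.0, -0.0]
wrist_force: [0.4, -0.3, -2.7]
finger_gap: 0.633
grip_force: 66.7
```

Run:
```python
from h import *
s=observe();print(s['tcp_pos'],theta(s))
plan((*cw(-1,53),.2075,83.65,2))
```

```text
[ 0.6327998  -0.03102531  0.21595761] 83.69059099264409
t 26.25 "travel": [[0.1, 0.1, 0.4], [0.01, 0.09, 0.45]] "turn": [0.0, 0.0]
max cm 0.45902069670114004 end [ 0.6348 -0.0301  0.2075] 83.69
```

>>> play_rows:
  travel:
    - [0.1, 0.2, 0.4]
    - [0, 0, 0.4]
    - [0, 0, 0]
    - [0, 0, 0.1]
    - [0, 0, 0]
  turn: [0, 0, 0, 0, 0]

```text
time_s: 26.88
tcp_pos: [0.6359, -0.0304, 0.2093]
eef_rot: [0.745, 0.667, 0.001, 0.001]
wrist_force: [-2.5, 0.9, 9.3]
finger_gap: 0.633
grip_force: 68.3
```

>>> play_rows:
  travel:
    - [0, 0, 0]
    - [0, 0, 0]
    - [0, 0, -3]
    - [0, 0, -4.5]
    - [0, 0, -4.5]
    - [0, 0, 0]
  turn: [0, 0, 0, 0, 0, 0]
  fingers: 0.26

```text
time_s: 27.62
tcp_pos: [0.637, -0.0305, 0.3315]
eef_rot: [0.745, 0.667, 0.003, 0.004]
wrist_force: [-0.4, 0.1, 0.2]
finger_gap: 0.737
grip_force: 0.0
```

Run:
```python
from h import *
np.set_printoptions(precision=4,suppress=True)
d=cam('top')
for o in items(d): print(*[np.round(x,4) for x in o[:7]])
for x in crate(cloud(d))[0]: print(x)
plan((.417,-.3728,.315,119,9))
```

```text
0.417 -0.3725 0.0539 0.0557 27.4476 0.0566 [174. 165. 160.]
(np.int32(470), [0.6486, 0.0555, 0.0202], [[0.6439, 0.0522], [0.0495, 0.0972], 83.4628])
(np.int32(237), [0.5429, 0.0774, 0.0203], [[0.5392, 0.0738], [0.0295, 0.0978], 83.7801])
t 27.68 "travel": [[-4.0, -2.0, 0.2], [-3.9, -2.3, 0.1], [-3.7, -2.5, 0.2], [-3.6, -2.8, 0.1], [-3.4, -3.0, 0.2], [-3.2, -3.2, 0.1], [-2.9, -3.5, 0.2], [-2.7, -3.6, 0.1], [-2.36, -3.84, 0.18]] "turn": [-3.9, -3.9, -3.9, -3.9, -3.9, -4.0, -3.9, -4.0, -3.9]
max cm 4.561797891182818 end [ 0.417  -0.3728  0.315 ] 118.99
```

>>> play_rows:
  travel:
    - [-4.0, -2.0, 0]
    - [-3.9, -2.3, 0]
    - [-3.7, -2.5, 0.1]
    - [-3.6, -2.8, 0.1]
    - [-3.4, -3.0, 0.2]
    - [-3.2, -3.2, 0.2]
    - [-2.9, -3.5, 0.2]
    - [-2.7, -3.6, 0.2]
    - [-2.4, -3.8, 0.2]
    - [0, 0, 0]
  turn: [-3.9, -3.9, -3.9, -3.9, -3.9, -4.0, -3.9, -4.0, -3.9, 0]
  fingers: 0

```text
time_s: 28.92
tcp_pos: [0.4147, -0.3744, 0.3125]
eef_rot: [0.509, 0.861, 0.0, -0.002]
wrist_force: [0.4, 0.3, 0.2]
finger_gap: 1.003
grip_force: 0.0
```

Run:
```python
from h import *
np.set_printoptions(precision=4,suppress=True)
s=observe();print(s['tcp_pos'],theta(s))
d=cam('wrist')
for o in items(d): print(*[np.round(x,4) for x in o[:7]])
plan((.417,-.3728,.196,119,3))
```

```text
[ 0.4147 -0.3744  0.3125] 118.74663014124258
0.4144 -0.3743 0.0541 0.053 28.8008 0.0556 [207. 201. 194.]
t 28.98 "travel": [[-0.0, 0.1, 3.9], [-0.0, 0.0, 3.9], [-0.04, 0.06, 3.87]] "turn": [-0.1, -0.0, -0.1]
max cm 3.9012818406262317 end [ 0.417  -0.3728  0.196 ] 119.01
```

>>> play_rows:
  travel:
    - [0, 0.1, 3.9]
    - [0, 0, 3.9]
    - [0, 0, 3.9]
    - [0, 0, 0]
    - [0, 0, 0]
  turn: [0, 0, 0, 0, 0]

```text
time_s: 29.6
tcp_pos: [0.4182, -0.372, 0.1983]
eef_rot: [0.507, 0.862, 0.0, 0.0]
wrist_force: [-0.3, -0.1, 0.3]
finger_gap: 0.997
grip_force: 0.0
```

>>> play_rows:
  travel:
    - [0, 0, 0]
    - [0, 0, 0]
    - [0, 0, 0]
    - [0, 0, 0]
    - [0, 0, -3]
    - [0, 0, -5]
    - [0, 0, -5.5]
    - [0, 0, 0]
  turn: [0, 0, 0, 0, 0, 0, 0, 0]
  fingers: 1

```text
time_s: 30.6
tcp_pos: [0.4192, -0.3741, 0.3386]
eef_rot: [0.508, 0.862, -0.002, 0.006]
wrist_force: [1.3, -0.5, -1.8]
finger_gap: 0.622
grip_force: 64.0
```

Run:
```python
from h import *
s=observe();print(s['tcp_pos'],theta(s))
plan((*cw(-63,53),.33,83.65,10))
```

```text
[ 0.41917512 -0.37409169  0.33861539] 118.99062495980462
t 30.6 "travel": [[2.5, 3.9, 0.1], [2.7, 3.8, 0.1], [2.9, 3.6, 0.1], [3.1, 3.4, 0.1], [3.3, 3.2, 0.1], [3.6, 3.0, 0.1], [3.7, 2.7, 0.1], [3.9, 2.5, 0.1], [4.0, 2.3, 0.0], [4.17, 2.0, 0.06]] "turn": [3.5, 3.5, 3.5, 3.5, 3.6, 3.5, 3.6, 3.5, 3.6, 3.5]
max cm 4.687216658103186 end [0.6416 0.0314 0.33  ] 83.69
```

>>> play_rows:
  travel:
    - [2.5, 3.9, 0]
    - [2.7, 3.8, 0]
    - [2.9, 3.6, 0]
    - [3.1, 3.4, 0]
    - [3.3, 3.2, 0]
    - [3.6, 3.0, 0]
    - [3.7, 2.7, 0]
    - [3.9, 2.5, 0]
    - [4.0, 2.3, 0]
    - [4.1, 2.0, 0]
  turn: [3.5, 3.5, 3.5, 3.5, 3.6, 3.5, 3.6, 3.5, 3.6, 3.5]

```text
time_s: 31.85
tcp_pos: [0.6398, 0.0339, 0.3309]
eef_rot: [0.746, 0.666, -0.001, -0.001]
wrist_force: [0.6, -1.4, -1.7]
finger_gap: 0.626
grip_force: 63.9
```

>>> play_rows:
  travel:
    - [0, 0, 3.5]
    - [0, 0, 3.5]
    - [0, 0, 3.5]
    - [0, 0, 0]
    - [0, 0, 0]
  turn: [0, 0, 0, 0, 0]

```text
time_s: 32.48
tcp_pos: [0.6399, 0.0325, 0.228]
eef_rot: [0.745, 0.667, -0.0, -0.0]
wrist_force: [0.3, -0.2, -1.4]
finger_gap: 0.621
grip_force: 64.1
```

Run:
```python
from h import *
s=observe();print(s['tcp_pos'],theta(s),s['wrist_force'])
plan((*cw(-63,53),.2185,83.65,2))
d=cam('wrist');save(d,'w4.png',1.2)
```

```text
[0.63989323 0.03245091 0.22799941] 83.68705493897433 [ 0.28471145 -0.17585082 -1.37087026]
t 32.48 "travel": [[-0.0, 0.1, 0.5], [-0.08, 0.08, 0.45]] "turn": [0.0, 0.0]
max cm 0.5099019513592785 end [0.6416 0.0315 0.2185] 83.69
```

View pics/w4.png

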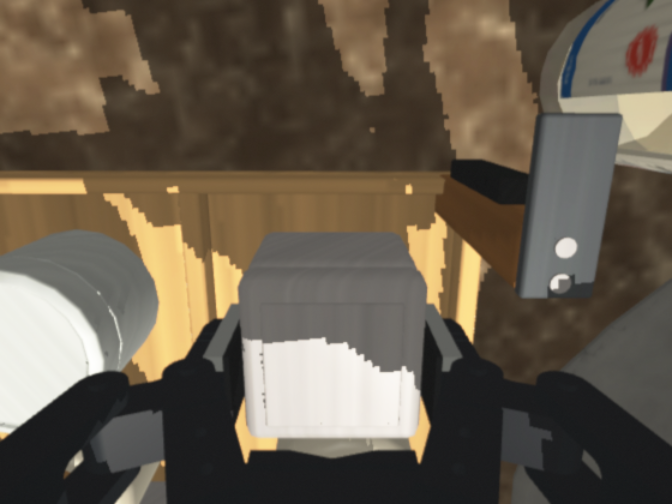

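The caddy at (332,340) is in the front of bay 2 with pot 1 behind it. The keeper tab is at (570,205) with the vinegar bottle beyond it at (620,90).

>>> play_rows:
  travel:
    - [-0.1, 0.15, 0.5]
    - [0, 0, 0.4]
    - [0, 0, 0]
    - [0, 0, 0.1]
    - [0, 0, 0]
  turn: [0, 0, 0, 0, 0]

```text
time_s: 33.15
tcp_pos: [0.6419, 0.0313, 0.2198]
eef_rot: [0.745, 0.667, 0.001, 0.001]
wrist_force: [-2.4, -1.0, 8.5]
finger_gap: 0.623
grip_force: 65.4
```

>>> play_rows:
  travel:
    - [0, 0, 0]
    - [0, 0, 0]
    - [0, 0, -3]
    - [0, 0, -5]
    - [0, 0, -5]
    - [0, 0, -1]
  turn: [0, 0, 0, 0, 0, 0]
  fingers: 0.15

```text
time_s: 33.9
tcp_pos: [0.6428, 0.0313, 0.3623]
eef_rot: [0.745, 0.667, 0.003, 0.003]
wrist_force: [1.0, -0.9, -0.3]
finger_gap: 0.851
grip_force: 0.0
```

Run:
```python
from h import *
s=observe();print(s['tcp_pos'],theta(s))
plan((.533,.123,.36,178,10))
```

```text
[0.64282763 0.03129012 0.36229062] 83.69753213420663
t 33.9 "travel": [[0.8, -1.2, 0.0], [1.0, -1.0, 0.0], [1.1, -0.9, 0.0], [1.3, -0.7, 0.0], [1.3, -0.5, 0.0], [1.4, -0.2, 0.0], [1.4, 0.0, 0.1], [1.4, 0.2, 0.0], [1.4, 0.5, 0.1], [1.26, 0.72, 0.03]] "turn": [-9.4, -9.4, -9.4, -9.4, -9.5, -9.4, -9.5, -9.4, -9.5, -9.4]
max cm 1.489966442575134 end [0.533 0.123 0.36 ] 178.0
```

>>> play_rows:
  travel:
    - [0.8, -1.2, 0]
    - [1.0, -1.0, 0]
    - [1.1, -0.9, 0]
    - [1.3, -0.7, 0]
    - [1.3, -0.5, 0]
    - [1.4, -0.2, 0]
    - [1.4, 0, 0]
    - [1.4, 0.2, 0]
    - [1.4, 0.5, 0]
    - [1.3, 0.7, 0]
  turn: [-9.4, -9.4, -9.4, -9.4, -9.5, -9.4, -9.5, -9.4, -9.5, -9.4]
  fingers: 0

```text
time_s: 35.15
tcp_pos: [0.5302, 0.1232, 0.3562]
eef_rot: [0.015, 1.0, -0.0, -0.001]
wrist_force: [0.7, -0.4, 0.5]
finger_gap: 1.0
grip_force: 0.0
```

>>> play_rows:
  travel:
    - [0, 0, 0]
    - [0, 0, 0]
  turn: [-8, -7.5]

```text
time_s: 35.4
tcp_pos: [0.5304, 0.1231, 0.3563]
eef_rot: [-0.12, 0.993, 0.0, -0.001]
wrist_force: [0.1, -0.1, 0.1]
finger_gap: 1.001
grip_force: 0.0
```

>>> play_rows:
  travel:
    - [0, 0, 0]
    - [0, 0, 0]
  turn: [0, 0]

```text
time_s: 35.65
tcp_pos: [0.5308, 0.1229, 0.357]
eef_rot: [-0.117, 0.993, 0.0, -0.001]
wrist_force: [-0.1, 0.8, -0.9]
finger_gap: 1.001
grip_force: 0.0
```

```bash
cat >> h.py <<'E'
def pix(d,P):
    M=np.linalg.inv(d['M']);q=M[:3,:3]@np.asarray(P)+M[:3,3]
    return d['K'][0,0]*q[0]/-q[2]+d['K'][0,2], d['K'][1,1]*-q[1]/-q[2]+d['K'][1,2]
def dump(d,n): np.savez(n,c=d['c'],z=d['z'],K=d['K'],M=d['M'])
E
python3 - <<'E'
from h import *
np.set_printoptions(precision=4,suppress=True)
s=observe();print(s['tcp_pos'],theta(s))
d=cam('wrist');save(d,'w5.png',1.4);dump(d,'w5.npz')
print(pix(d,[.4939,.1143,.098]),pix(d,[.4939,.1143,.02]))
t=cam('top');dump(t,'t3.npz');W=cloud(t)
for c in crate(W):
    for x in c: print(x)
for lo,hi in [(.066,.09)]:
    m=((W[...,2]>lo)&(W[...,2]<hi)&(W[...,1]<.1)&(W[...,1]>-.16)&(W[...,0]>.46)&(W[...,0]<.7)).astype(np.uint8)
    k,l,st,_=cv2.connectedComponentsWithStats(m)
    for i in range(1,k):
        if st[i,4]>40:
            p=W[l==i];print(st[i,4],cv2.minAreaRect(p[:,:2].astype(np.float32)),np.median(p[:,2]))
E
```

```text
[0.5308 0.1229 0.357 ] -166.61678913630607
(np.float64(276.9727348955079), np.float64(149.96171402832852)) (np.float64(276.8372301308651), np.float64(136.03719186025648))
(np.int32(1329), [0.6132, -0.0349, 0.0203], [[0.6353, -0.0319], [0.2172, 0.0983], 83.5136])
(np.int32(1320), [0.511, -0.0189, 0.0203], [[0.5292, -0.0198], [0.2168, 0.0982], 83.6366])
(np.int32(71), [0.6814, -0.1899, 0.0366], [[0.6889, -0.1958], [0.0634, 0.0311], 16.586])
(np.int32(196), [0.6877, -0.0295, 0.036], [[0.6867, -0.0353], [0.1898, 0.0091], 83.6841])
(np.int32(282), [0.5855, 0.0142, 0.0342], [[0.6254, -0.0263], [0.2251, 0.1018], 83.0062])
(np.int32(188), [0.4767, -0.0113, 0.0363], [[0.4761, -0.0128], [0.1949, 0.0079], 83.602])
(np.int32(508), [0.7712, -0.12, 0.1058], [[0.7731, -0.1186], [0.2009, 0.0535], 89.9169])
(np.int32(90), [0.6952, 0.0789, 0.1072], [[0.6957, 0.0795], [0.0384, 0.0165], 82.4322])
(np.int32(325), [0.567, -0.1347, 0.1013], [[0.5692, -0.13], [0.0225, 0.2191], 83.5585])
415 ((0.605504035949707, -0.10733547806739807), (0.06031881645321846, 0.1461903303861618), 83.91685485839844) 0.07128158422972475
366 ((0.6443424820899963, 0.0333486832678318), (0.05350126698613167, 0.05423363298177719), 83.59171295166016) 0.07485984361399067
221 ((0.6383277773857117, -0.0310206338763237), (0.044173579663038254, 0.047655072063207626), 21.759248733520508) 0.07483223709301168
335 ((0.5395482778549194, 0.0417926087975502), (0.055960994213819504, 0.055685777217149734), 0.9026724696159363) 0.07090809025624001
229 ((0.5307126045227051, -0.02296271175146103), (0.04729096218943596, 0.0475505031645298), 64.00233459472656) 0.07467869085427514
375 ((0.5253414511680603, -0.07933712750673294), (0.054037097841501236, 0.05353173986077309), 83.61832427978516) 0.07467136060047608
```

View pics/w5.png

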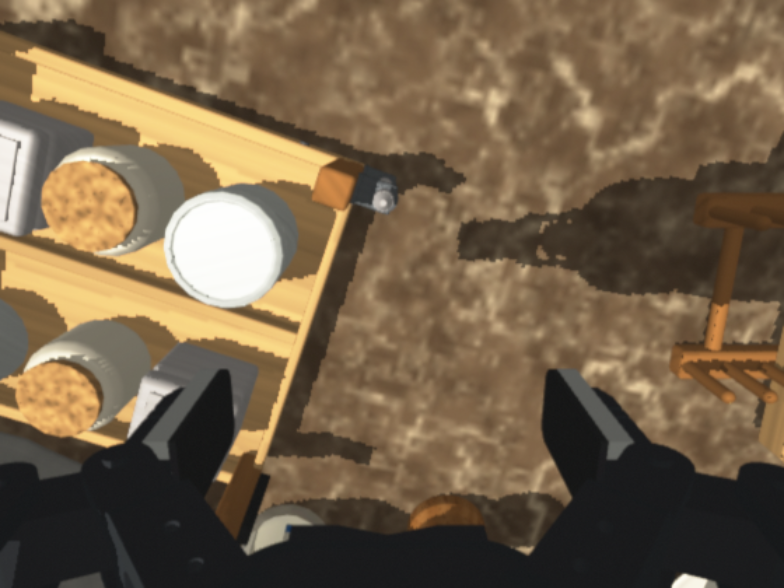

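The view shows all six loads in the crate. The upper pintle's bright tip is at about (384,198) in the shown picture, i.e. raw (274,142), beside the near front post.

Run:
```python
from h import *
np.set_printoptions(precision=4,suppress=True)
f=np.load('w5.npz');d={k:f[k] for k in f};W=cloud(d)
r0,c0=130,255
sub=W[r0:160,c0:295];
g=d['c'][r0:160,c0:295].astype(int)
m=(sub[...,2]>.082)
print((sub[...,2]*1000).round()[::2,::2])
q=sub[(sub[...,2]>.090)&(sub[...,1]>.106)];print(len(q),q.min(0),q.max(0),np.median(q,0))
print(g[::2,::2].mean(-1).round())
print(ray(d,274.3,142,.098),ray(d,274.3,142,.0953))
```

```text
[[84. 84. 79. 80. 80. 79. 81. 80. 81. 80. 80. 76. 26. 19. -0.  0.  1.  1.
   0. -0.]
 [86. 80. 81. 80. 79. 80. 79. 79. 81. 81. 80. 80. 80. 80.  1. -1. -0. -1.
  -0. -0.]
 [86. 80. 81. 80. 79. 80. 80. 80. 80. 81. 81. 79. 79. 81. 80. -0. -0. -0.
   0. -1.]
 [84. 80. 80. 80. 81. 81. nan 85. 93. 93. 92. 88. 81. 79. 80. -1. -0. -1.
  -0. -1.]
 [81. 79. 80. 80. 81. 79. 82. 93. 94. 95. 94. 93. 88. 80. 80. -1. -0.  1.
  -0.  0.]
 [81. 81. 79. 80. 80. 81. 92. 94. 96. 95. 96. 96. 93. 81. 80.  1. -1.  1.
  -0. -1.]
 [80. 80. 80. 81. 80. 79. 94. 96. 97. 98. 97. 96. 93. 80. 80.  1.  0. -1.
  -1.  1.]
 [80. 79. 80. 80. 79. 79. 93. 96. 98. 98. 97. 97. 94. 80. 81.  1.  0. -0.
  -0.  0.]
 [ 1. -0. 80. 81. 79. 81. 92. 96. 97. 98. 97. 94. 92. 80.  1.  1. -1. -0.
   2. -1.]
 [ 0.  1.  0. -1. 79. 79. 79. 94. 94. 96. 95. 93. 79.  1.  0.  0. -1.  0.
  -1.  1.]
 [-1.  1. -0.  1.  0.  1.  1. 80. 79. 93. 79. 79.  0. -0.  1.  1.  1.  0.
  -0. -1.]
 [ 0.  1. -1.  0. -0.  1.  0.  1. -0.  0. 79. -1. -0. -0. -1. -0. -1. -0.
   1. -1.]
 [-0.  1.  1. -1.  1. -2. -1.  1.  0.  1.  0.  0. -1.  0. -0. -0.  0. -0.
   1. 
[... 1170 characters left out ...]
2.  94. 100. 111. 121.]
 [ 42.  43.  49.  64.  83. 108. 153. 176. 167. 150. 127. 114. 119. 101.
   90.  90.  92.  98. 108. 115.]
 [ 40.  43.  47.  50.  51.  55.  78. 126. 139. 154. 140. 118.  99.  88.
   87.  91.  94.  98. 104. 109.]
 [ 42.  42.  47.  49.  49.  49.  55.  92.  95.  98. 101.  89.  91.  88.
   88.  91.  95.  97.  99. 101.]
 [ 41.  43.  46.  46.  45.  47.  83.  93.  91.  89.  94.  96.  95.  92.
   91.  94.  96.  97.  98.  98.]
 [ 44.  44.  44.  45.  45.  47.  85.  94.  89.  88.  93.  96.  98.  96.
   95.  96.  98.  99.  99.  99.]
 [ 44.  45.  45.  44.  46.  51.  92.  94.  88.  87.  92.  96. 102. 103.
  101.  99.  99.  99.  99.  99.]]
[0.4896 0.1116 0.098 ] [0.4899 0.1117 0.0953]
```

Run:
```python
from h import *
np.set_printoptions(precision=4,suppress=True)
H=np.array(get_image('wrist')['hand_eye']);print(H)
f=np.load('w5.npz');K=f['K']
def pt(p):
    q=np.linalg.inv(H)@np.array([*p,1]);return K[0,0]*q[0]/-q[2]+K[0,2],K[1,1]*q[1]/q[2]+K[1,2]
for x in (.06,.08,.1,.111,.13):print(x,pt([x,0,.155]),pt([x,0,.21]))
plan((.5035,.377,.357,-166.5,6))
```

```text
[[ 0.0004  0.9601  0.2796  0.071 ]
 [ 1.     -0.0002 -0.0007 -0.0001]
 [-0.0006  0.2796 -0.9601  0.0308]
 [ 0.      0.      0.      1.    ]]
0.06 (np.float64(276.91238390548756), np.float64(127.93110343476435)) (np.float64(276.78564294625835), np.float64(117.40817282830855))
0.08 (np.float64(276.94461663568876), np.float64(62.85535513435477)) (np.float64(276.8036510718387), np.float64(72.26029428387702))
0.1 (np.float64(276.9800948058633), np.float64(-8.77272160704291)) (np.float64(276.82288819493147), np.float64(24.031216079124476))
0.111 (np.float64(277.0011738181741), np.float64(-51.32985192135931)) (np.float64(276.8340389282343), np.float64(-3.9246058963185533))
0.13 (np.float64(277.040557079197), np.float64(-130.84204854813925)) (np.float64(276.85433831223725), np.float64(-54.816861139790944))
t 35.8 "travel": [[-0.5, 4.2, 0.0], [-0.5, 4.2, 0.0], [-0.6, 4.2, 0.0], [-0.5, 4.3, 0.0], [-0.6, 4.2, 0.0], [-0.53, 4.25, 0.05]] "turn": [-0.0, -0.0, -0.0, -0.0, -0.0, -0.1]
max cm 4.328972164382672 end [0.5036 0.377  0.357 ] -166.46
```

>>> play_rows:
  travel:
    - [0, 4.3, 0]
    - [0, 4.3, 0]
    - [-0.1, 4.3, 0]
    - [-0.1, 4.3, 0]
    - [-0.1, 4.3, 0]
    - [0, 4.2, 0]
    - [0, 0, 0]
    - [0, 0, 0]
    - [0, 0, 0]
  turn: [0, 0, 0, 0, 0, 0, 0, 0, 0]

```text
time_s: 36.92
tcp_pos: [0.4743, 0.3726, 0.3576]
eef_rot: [-0.117, 0.993, -0.0, -0.0]
wrist_force: [-0.5, 0.5, 0.7]
finger_gap: 1.001
grip_force: 0.0
```

Run:
```python
from h import *
np.set_printoptions(precision=4,suppress=True)
s=observe();print(s['tcp_pos'],theta(s))
d=cam('wrist');save(d,'w6.png',1.4);dump(d,'w6.npz');W=cloud(d)
m=(W[...,2]>.092)&(W[...,2]<.108)&(W[...,1]>.3)&(W[...,1]<.45)
k,l,st,_=cv2.connectedComponentsWithStats(m.astype(np.uint8))
for i in range(1,k):
    if st[i,4]>150:
        p=W[l==i];print(st[i],cv2.minAreaRect(p[:,:2].astype(np.float32)),np.median(p[:,2]),cv2.fitLine(p[:,:2].astype(np.float32),cv2.DIST_HUBER,0,.001,.001).ravel())
```

```text
[0.4743 0.3726 0.3576] -166.59030750058983
[ 261   57   28  317 5826] ((0.4910604953765869, 0.3759038746356964), (0.2168956696987152, 0.01598193868994713), 13.823199272155762) 0.09968516392782156 [0.9728 0.2318 0.4799 0.3725]
```

View pics/w6.png

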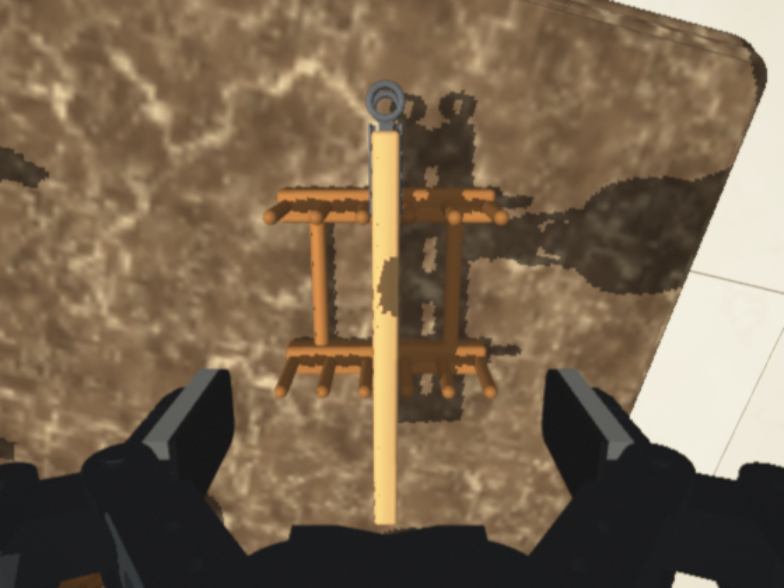

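The gate's top rail is at x≈385 in the shown picture, aligned with the tool. Its upper socket is at (385,101), raw (275,72), and the rack dowels stay well below the rail.

>>> play_rows:
  travel:
    - [0, -0.1, 3.7]
    - [0, 0, 3.7]
    - [0, 0, 3.7]
    - [0, 0, 0]
    - [0, 0, 0]
  turn: [0, 0, 0, 0, 0]

```text
time_s: 37.6
tcp_pos: [0.475, 0.3725, 0.248]
eef_rot: [-0.117, 0.993, 0.0, 0.001]
wrist_force: [0.5, -0.5, 1.1]
finger_gap: 1.006
grip_force: 0.0
```

>>> play_rows:
  travel:
    - [0, 0, 0]
    - [0, 0, 0]
    - [0, 0, 0]
    - [0, 0, 0]
    - [0, 0, 0]
    - [0, 0, 0]
  turn: [0, 0, 0, 0, 0, 0]
  fingers: 1

```text
time_s: 38.35
tcp_pos: [0.4744, 0.3725, 0.2471]
eef_rot: [-0.117, 0.993, -0.0, 0.0]
wrist_force: [-1.1, -1.6, 4.1]
finger_gap: 0.128
grip_force: 60.0
```

Run:
```python
from h import *
np.set_printoptions(precision=4,suppress=True)
s=observe();print(s['tcp_pos'],theta(s),s['moment'],s['wrist_force'])
d=cam('wrist');save(d,'w7.png',1.4);dump(d,'w7.npz')
```

```text
[0.4744 0.3725 0.2471] -166.51066962470134 [-0.3898  0.0597  0.0229] [-1.089  -1.5699  4.0561]
```

View pics/w7.png

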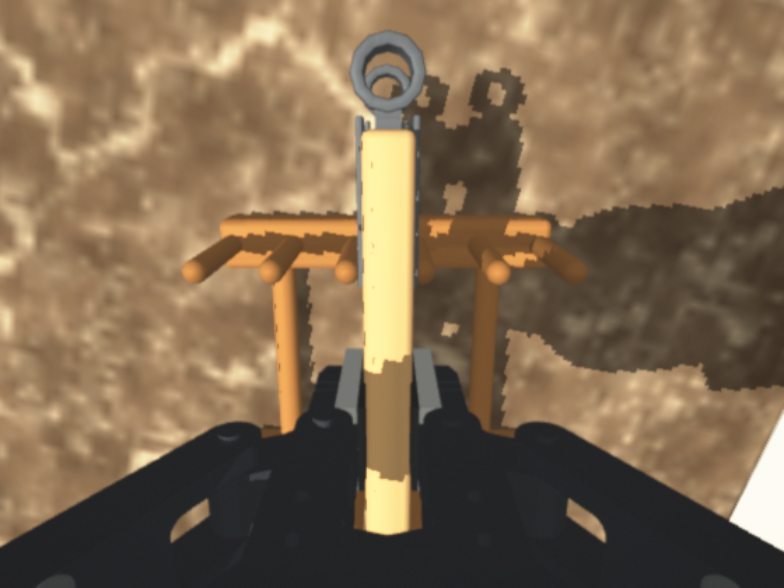

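The gate is gripped at the rail, and its socket ring is at (388,71) with the lower bore visible through it. Next: the socket in the tool frame, and the mill and bottle positions.

```bash
cat >> h.py <<'E'
def tool_cloud(d,s=None):
    s=s or observe();Rm=R.from_quat(s['eef_rot']).as_matrix();return (cloud(d)-s['tcp_pos'])@Rm
def socket(d,s=None):
    """ring of upper socket in tool frame (top face)"""
    P=tool_cloud(d,s);m=(P[...,0]>.068)&(P[...,0]<.10)&(abs(P[...,1])<.014)&(P[...,2]<.180)&(P[...,2]>.13)
    p=P[m];q=p[p[:,2]<np.percentile(p[:,2],50)+.002]
    c,rad=cv2.minEnclosingCircle(q[:,:2].astype(np.float32));return len(q),c,rad,np.median(q,0)
E
python3 - <<'E'
from h import *
np.set_printoptions(precision=4,suppress=True)
f=np.load('w7.npz');d={k:f[k] for k in f}
print(socket(d))
P=tool_cloud(d); print((P[30:80:4,250:305:4,2]*1000).round())
print((P[30:80:4,276,0]*1000).round(1))
g=cv2.cvtColor(d['c'],cv2.COLOR_RGB2HSV)
f=np.load('t3.npz');d={k:f[k] for k in f};W=cloud(d)
for n,(x0,x1,y0,y1,z0,z1) in dict(mill=(.6,.85,.12,.3,.1,.2),vin=(.65,.9,.03,.2,.15,.26)).items():
    m=(W[...,0]>x0)&(W[...,0]<x1)&(W[...,1]>y0)&(W[...,1]<y1)&(W[...,2]>z0)&(W[...,2]<z1)
    k,l,st,_=cv2.connectedComponentsWithStats(m.astype(np.uint8))
    for i in range(1,k):
        if st[i,4]>15: p=W[l==i];print(n,st[i],np.median(p,0),p.min(0),p.max(0))
m=(W[...,0]>.2)&(W[...,0]<.7)&(W[...,1]>.25)&(W[...,1]<.55)&(W[...,2]>.03)&(W[...,2]<.066);p=W[m];print('rack',np.percentile(p,[1,99],axis=0))
E
```

```text
(2334, (0.07897312194108963, -0.00012274502660147846), 0.012998325750231743, array([ 0.0781, -0.0003,  0.1532]))
[[246. 246. 154. 152. 153. 154. 155. 154. 154. 155. 152. 153. 247. 248.]
 [246. 153. 152. 153. 153. 155. 159. 159. 157. 154. 154. 152. 154. 249.]
 [249. 153. 153. 154. 159. 248. 246. 245. 247. 161. 153. 153. 154. 248.]
 [247. 154. 153. 160. 247. 246. 246. 248. 247. 248. 160. 153. 153. 155.]
 [155. 153. 153. 248. 247. 246. 212. 213. 247. 247. 248. 154. 153. 154.]
 [154. 154. 154. 248. 214. 214. 213. 213. 214. 214. 247. 155. 152. 151.]
 [154. 152. 153. 212. 213. 217. 222. 222. 214. 212. 213. 152. 154. 154.]
 [247. 153. 153. 214. 217. 246. 247. 246. 247. 213. 213. 153. 153. 155.]
 [247. 154. 154. 155. 247. 247. 246. 247. 246. 222. 213. 154. 153. 247.]
 [247. 154. 152. 153. 154. 247. 247. 246. 247. 246. 153. 153. 154. 247.]
 [248. 247. 153. 154. 154. 153. 154. 155. 154. 153. 153. 153. 248. 246.]
 [247. 247. 247. 154. 153. 153. 154. 154. 153. 154. 154. 247. 247. 246.]
 [248. 247. 247. 246. 164. 153. 153. 153. 154. 154. 248. 247. 247. 248.]]
[89.1 88.8 99.3 97.3 91.4 89.7 88.9 89.2 87.1 85.1 77.8 76.6 75.5]
mill [195  95  33  26 417] [0.8221 0.198  0.1582] [0.813  0.1734 0.1003] [0.8497 0.2442 0.1999]
mill [240 130   6  18  61] [0.754  0.1259 0.1366] [0.7376 0.12   0.1006] [0.7766 0.1335 0.1706]
mill [201 139  19  20 307] [0.7224 0.2083 0.1522] [0.7032 0.1871 0.1086] [0.7505 0.2345 0.1722]
vin [209  83  16  31 317] [0.8414 0.1891 0.2013] [0.8178 0.174  0.1502] [0.8822 0.1999 0.2591]
vin [242 118  17  24 317] [0.7565 0.1016 0.218 ] [0.7433 0.0831 0.1505] [0.7801 0.1255 0.2379]
vin [213 141   5  13  32] [0.727  0.1973 0.1533] [0.7108 0.1901 0.15  ] [0.7432 0.1998 0.1616]
rack [[0.3905 0.3063 0.0303]
 [0.6989 0.4509 0.0655]]
```

>>> play_rows:
  travel:
    - [0, 0, -1]
    - [0, 0, -2]
    - [0, 0, -3]
    - [0, 0, -3]
    - [0, 0, 0]
    - [0, 0, 0]
  turn: [0, 0, 0, 0, 0, 0]

```text
time_s: 39.15
tcp_pos: [0.4737, 0.3723, 0.3353]
eef_rot: [-0.118, 0.993, -0.0, -0.001]
wrist_force: [0.1, 0.0, -2.9]
finger_gap: 0.128
grip_force: 59.2
```

```bash
cat >> h.py <<'E'
def hole(d,s):
    """centre of the upper socket's bore on its top face, tool frame, by casting the bore outline on the face plane"""
    P=tool_cloud(d,s);z=P[...,2]
    ring=(P[...,0]>.06)&(P[...,0]<.105)&(abs(P[...,1])<.014)&(z>.13)&(z<.18)
    zf=np.median(z[ring]); m=(ring&(abs(z-zf)<.004)).astype(np.uint8)
    cs,h=cv2.findContours(m,cv2.RETR_CCOMP,cv2.CHAIN_APPROX_NONE)
    i=max((i for i in range(len(cs)) if h[0][i][3]>=0),key=lambda i:cv2.contourArea(cs[i]))
    uv=cs[i].reshape(-1,2).astype(float);K=d['K']
    w=np.stack([(uv[:,0]-K[0,2])/K[0,0],-(uv[:,1]-K[1,2])/K[1,1],-np.ones(len(uv))],1)
    H=np.array(d['im']['hand_eye']);v=w@H[:3,:3].T;o=H[:3,3];q=o+v*((zf-o[2])/v[:,2])[:,None]
    A=np.c_[2*q[:,:2],np.ones(len(q))];c=np.linalg.lstsq(A,(q[:,:2]**2).sum(1),rcond=None)[0]
    return c[:2],np.sqrt(c[2]+c[0]**2+c[1]**2),zf
E
python3 - <<'E'
from h import *
np.set_printoptions(precision=4,suppress=True)
s=observe();print(s['tcp_pos'],theta(s),s['finger_gap'],s['wrist_force'],s['moment'])
d=cam('wrist');c,rad,zf=hole(d,s);print(c,rad,zf)
P=tool_cloud(d,s);m=(abs(P[...,1])<.009)&(P[...,0]<.07)&(P[...,0]>.02)&(P[...,2]<.17)&(P[...,2]>.12);p=P[m]
print('rail top slope',np.polyfit(p[:,0],p[:,2],1),np.median(p[:,2]),cv2.fitLine(p[:,:2].astype(np.float32),cv2.DIST_HUBER,0,.001,.001).ravel())
a=np.radians(theta(s)); a1=np.radians(-171.35)
def off(a,c): return np.array([np.cos(a)*c[0]+np.sin(a)*c[1],np.sin(a)*c[0]-np.cos(a)*c[1]])
pin=np.array([.4910,.1112]); goal=pin-off(a1,c); print('goal tcp (wrist)',goal,'(crate fit)',cw(-129,-103)-off(a1,c))
plan((goal[0]-.05,goal[1]+.10,s['tcp_pos'][2],-171.35,5))
E
```

```text
[0.4737 0.3723 0.3353] -166.5007995509052 0.12833502279926592 [ 0.0791  0.0268 -2.9376] [-0.0572  0.1156 -0.0525]
[ 0.0831 -0.0002] 0.005330921464474359 0.15272227320465614
rail top slope [0.0187 0.1471] 0.14737417846315057 [ 1.      0.0004  0.0471 -0.0001]
goal tcp (wrist) [0.5731 0.1239] (crate fit) [0.576 0.127]
t 39.2 "travel": [[-0.3, -3.1, -0.0], [-0.3, -3.1, -0.0], [-0.4, -3.1, -0.0], [-0.4, -3.1, -0.0], [-0.5, -3.12, -0.06]] "turn": [1.0, 1.0, 0.9, 1.0, 0.9]
max cm 3.160379724020517 end [0.5231 0.2238 0.3353] -171.3
```

>>> play_rows:
  travel:
    - [-0.3, -3.1, 0]
    - [-0.3, -3.1, 0]
    - [-0.4, -3.1, 0]
    - [-0.4, -3.1, 0]
    - [-0.5, -3.1, 0]
    - [0, 0, 0]
    - [0, 0, 2]
    - [0, 0, 2]
    - [0, 0, 2]
    - [0, 0, 0]
  turn: [1, 1, 0.9, 1, 0.9, 0, 0, 0, 0, 0]

```text
time_s: 40.45
tcp_pos: [0.5219, 0.2246, 0.2737]
eef_rot: [-0.076, 0.997, -0.0, -0.003]
wrist_force: [0.2, 0.5, -2.8]
finger_gap: 0.129
grip_force: 59.3
```

Run:
```python
from h import *
np.set_printoptions(precision=4,suppress=True)
s=observe();print(s['tcp_pos'],theta(s))
plan((.573-.010,.124+.035,.275,-171.35,6))
plan((.573-.012,.124+.025,.275,-171.35,6))
```

```text
[0.5219 0.2246 0.2737] -171.25660011037127
t 40.45 "travel": [[-0.5, -1.2, -0.0], [-0.5, -1.2, -0.0], [-0.5, -1.2, -0.0], [-0.5, -1.2, -0.0], [-0.5, -1.2, -0.1], [-0.56, -1.11, -0.03]] "turn": [0.0, 0.0, 0.0, 0.0, 0.0, 0.1]
max cm 1.3038404810405297 end [0.563 0.159 0.275] -171.36
t 40.45 "travel": [[-0.5, -1.3, -0.0], [-0.4, -1.4, -0.0], [-0.5, -1.3, -0.0], [-0.4, -1.4, -0.0], [-0.5, -1.3, -0.1], [-0.41, -1.37, -0.03]] "turn": [0.0, 0.0, 0.0, 0.0, 0.0, 0.1]
max cm 1.4560219778561034 end [0.561  0.1489 0.275 ] -171.36
```

>>> play_rows:
  travel:
    - [-0.5, -1.3, 0]
    - [-0.4, -1.4, 0]
    - [-0.5, -1.3, 0]
    - [-0.4, -1.4, 0]
    - [-0.5, -1.3, 0]
    - [-0.4, -1.3, 0]
    - [0, 0, 0]
    - [0, 0, 0]
  turn: [0, 0, 0, 0, 0, 0, 0, 0]

```text
time_s: 41.45
tcp_pos: [0.5625, 0.1495, 0.2766]
eef_rot: [-0.076, 0.997, 0.0, -0.0]
wrist_force: [0.5, -0.2, -2.1]
finger_gap: 0.13
grip_force: 59.4
```

Run:
```python
from h import *
np.set_printoptions(precision=4,suppress=True)
s=observe();print(s['tcp_pos'],theta(s))
d=cam('wrist');save(d,'w8.png',1.4);dump(d,'w8.npz');c,rad,zf=hole(d,s);print(c,rad,zf)
W=cloud(d);P=tool_cloud(d,s)
m=(P[...,0]>.06)&(P[...,0]<.13)&(P[...,1]<-.008)&(P[...,1]>-.05)
for k in (.080,.098): 
    q=np.array([*( [.491,.1112]),k]); print(pix(d,q))
mm=m&(W[...,2]>.085)&(W[...,2]<.1005)
k,l,st,ce=cv2.connectedComponentsWithStats(mm.astype(np.uint8))
for i in range(1,k):
    if st[i,4]>20: p=P[l==i];w=W[l==i];print(st[i],p.min(0),p.max(0),w.min(0),w.max(0))
```

```text
[0.5625 0.1495 0.2766] -171.30497284590493
[ 0.0831 -0.0002] 0.0053293965275510325 0.15269852556554891
(np.float64(212.43904096349598), np.float64(79.57163749154387))
(np.float64(204.57234119901784), np.float64(77.88599784768634))
[160  47  26  44 513] [ 0.072  -0.0436  0.1761] [ 0.0872 -0.0369  0.1916] [0.4824 0.0956 0.085 ] [0.4978 0.1002 0.1005]
[196  67  26  24 491] [ 0.0721 -0.0316  0.1772] [ 0.0806 -0.0225  0.1913] [0.4867 0.1067 0.0853] [0.4955 0.1158 0.0995]
```

View pics/w8.png

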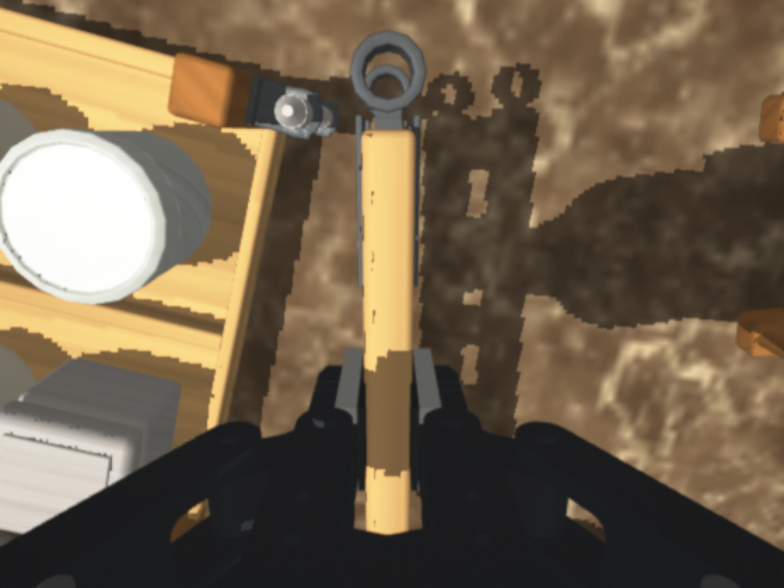

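The pintle tip is at (292,110) and the socket ring at (388,71) in the same picture, so the remaining shift is about −6.7 mm in tool x and −26.8 mm in tool y.

>>> play_rows:
  travel:
    - [-0.3, -0.7, 0]
    - [-0.3, -0.7, 0]
    - [-0.1, -0.7, 0]
    - [0, -0.6, 0]
    - [0, 0, 0]
    - [0, 0, 0]
    - [0, 0, 0]
  turn: [0, 0, 0, 0, 0, 0, 0]

```text
time_s: 42.38
tcp_pos: [0.5736, 0.124, 0.2767]
eef_rot: [-0.076, 0.997, 0.0, 0.0]
wrist_force: [-0.0, -0.4, -1.0]
finger_gap: 0.135
grip_force: 59.3
```

Run:
```python
from h import *
np.set_printoptions(precision=4,suppress=True)
s=observe();print(s['tcp_pos'],theta(s),s['wrist_force'])
d=cam('wrist');dump(d,'w9.npz');c,rad,zf=hole(d,s);print(c,rad,zf)
cv2.imwrite('pics/w9.png',cv2.resize(d['c'][0:120,180:380,::-1],None,fx=4,fy=4,interpolation=cv2.INTER_NEAREST))
P=tool_cloud(d,s);W=cloud(d)
m=(abs(P[...,0]-.083)<.012)&(abs(P[...,1])<.012)&(W[...,2]>.084)&(W[...,2]<.103)
p=P[m];print(len(p),p.min(0),p.max(0),np.median(p,0))
a=np.radians(theta(s));dd=np.array([.4911,.1112])-s['tcp_pos'][:2]
print('pin in tool', dd@[np.cos(a),np.sin(a)], dd@[np.sin(a),-np.cos(a)])
print('mouth above pin foot mm',(s['tcp_pos'][2]-zf-.012-.080)*1000)
```

```text
[0.5736 0.124  0.2767] -171.28958456184415 [-0.0314 -0.3585 -1.0394]
[ 0.0831 -0.0001] 0.005337264448120899 0.15280515509693698
483 [ 0.0798 -0.012   0.1771] [0.0935 0.0043 0.1927] [ 0.0839 -0.0007  0.1822]
pin in tool 0.08344150784277501 -0.0001596282146569348
mouth above pin foot mm 31.93416903918664
```

View pics/w9.png

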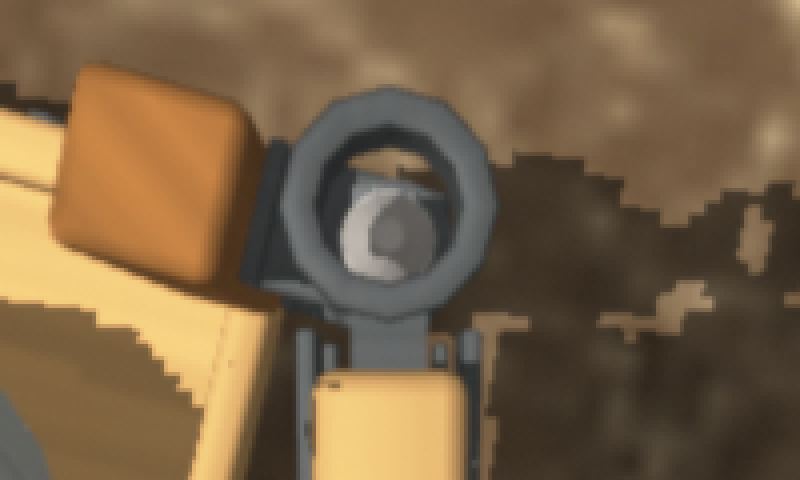

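The pin tip at (393,233) shows inside the bore (ring centre at (390,200)); the offset is perspective from depth. They are aligned to 0.5 mm, so I lower.

>>> play_rows:
  travel:
    - [0.03, 0, 0.4]
    - [0, 0, 0.4]
    - [0, 0, 0.4]
    - [0, 0, 0.4]
    - [0, 0, 0.2]
    - [0, 0, 0]
  turn: [0, 0, 0, 0, 0, 0]

```text
time_s: 43.18
tcp_pos: [0.5733, 0.1238, 0.2584]
eef_rot: [-0.076, 0.997, -0.0, -0.0]
wrist_force: [0.3, -0.5, -2.4]
finger_gap: 0.128
grip_force: 59.3
```

>>> play_rows:
  travel:
    - [0, 0, 0.3]
    - [0, 0, 0.3]
    - [0, 0, 0.1]
    - [0, 0, 0]
  turn: [0, 0, 0, 0]

```text
time_s: 43.68
tcp_pos: [0.5733, 0.1238, 0.2516]
eef_rot: [-0.076, 0.997, -0.0, -0.0]
wrist_force: [0.0, 0.2, -2.2]
finger_gap: 0.127
grip_force: 59.3
```

>>> play_rows:
  travel:
    - [0, 0, 0.3]
    - [0, 0, 0.2]
    - [0, 0, 0.1]
    - [0, 0, 0]
    - [0, 0, 0]
  turn: [0, 0, 0, 0, 0]

```text
time_s: 44.3
tcp_pos: [0.5734, 0.1238, 0.2458]
eef_rot: [-0.076, 0.997, 0.0, 0.0]
wrist_force: [-0.5, -0.2, -2.2]
finger_gap: 0.128
grip_force: 59.3
```

>>> play_rows:
  travel:
    - [0, 0, 0.1]
    - [0, 0, 0.1]
    - [0, 0, 0]
    - [0, 0, 0]
  turn: [0, 0, 0, 0]

```text
time_s: 44.8
tcp_pos: [0.5737, 0.1239, 0.2444]
eef_rot: [-0.076, 0.997, 0.0, 0.001]
wrist_force: [0.5, 0.4, 4.5]
finger_gap: 0.128
grip_force: 60.2
```

Contact came at TCP z 0.2444, as expected for sockets fully down. Next, swing shut while gripping, on an arc about the pin.

Run:
```python
from h import *
s=observe();pin=np.array([.4911,.1112]);z=s['tcp_pos'][2]
L=np.hypot(*(pin-s['tcp_pos'][:2]));t0=theta(s);t1=-186.35;print(L,t0)
legs=[]
for k in range(1,11):
    t=t0+(t1-t0)*k/10;a=np.radians(t);legs.append((*(pin-L*np.array([np.cos(a),np.sin(a)])),z,t,1))
plan(*legs)
```

```text
0.08357144506898519 -171.30515832112008
t 44.8 "travel": [[0.0, -0.22, 0.0], [0.01, -0.22, 0.0], [-0.0, -0.22, 0.0], [0.0, -0.22, 0.0], [0.0, -0.22, 0.0], [0.01, -0.22, 0.0], [0.0, -0.22, 0.0], [0.0, -0.22, 0.0], [0.01, -0.22, 0.0], [-0.0, -0.22, 0.0]] "turn": [1.5, 1.5, 1.5, 1.5, 1.5, 1.5, 1.5, 1.5, 1.5, 1.5]
max cm 0.2202271554554524 end [0.5742 0.1019 0.2444] -186.31
```

>>> play_rows:
  travel:
    - [0, -0.22, 0]
    - [0.01, -0.22, 0]
    - [0, -0.22, 0]
    - [0, -0.22, 0]
    - [0, -0.22, 0]
    - [0.01, -0.22, 0]
    - [0, 0, 0]
  turn: [1.5, 1.5, 1.5, 1.5, 1.5, 1.5, 0]

```text
time_s: 45.68
tcp_pos: [0.5747, 0.1105, 0.2442]
eef_rot: [0.003, 1.0, 0.0, 0.001]
wrist_force: [-0.1, 0.9, 5.1]
finger_gap: 0.126
grip_force: 60.5
```

>>> play_rows:
  travel:
    - [0, -0.22, 0]
    - [0, -0.22, 0]
    - [0.01, -0.22, 0]
    - [0, 0, 0]
    - [0, 0, 0]
  turn: [1.5, 1.5, 1.5, 0, 0]

```text
time_s: 46.3
tcp_pos: [0.5745, 0.104, 0.2442]
eef_rot: [0.043, 0.999, 0.001, 0.001]
wrist_force: [0.7, 1.6, 5.8]
finger_gap: 0.133
grip_force: 60.5
```

Run:
```python
from h import *
np.set_printoptions(precision=4,suppress=True)
s=observe();print(s['tcp_pos'],theta(s),s['wrist_force'],s['moment'])
d=cam('scene');dump(d,'s2.npz')
u,v=map(int,pix(d,[.6,.08,.08]));print(u,v)
cv2.imwrite('pics/s2.png',cv2.resize(d['c'][max(0,v-75):v+75,u-100:u+100,::-1],None,fx=4,fy=4,interpolation=cv2.INTER_CUBIC))
t=cam('top');dump(t,'t4.npz')
for c in crate(cloud(t))[:1]:
    for x in c: print(x)
```

```text
[0.5745 0.104  0.2442] 175.12196709058978 [0.7078 1.5773 5.8463] [ 0.2462  0.4568 -0.0819]
258 203
(np.int32(1302), [0.6139, -0.0382, 0.0205], [[0.6351, -0.0316], [0.2167, 0.0979], 83.4927])
(np.int32(1238), [0.5106, -0.0275, 0.0203], [[0.5288, -0.0234], [0.2099, 0.098], 83.641])
```

View pics/s2.png

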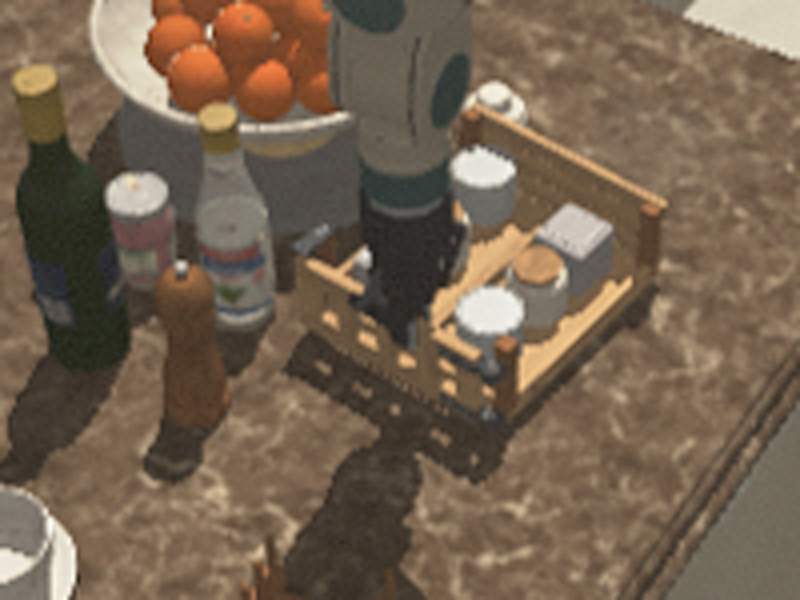

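The gate is hung and almost shut, its free end at (310,275) just below the keeper tab at (312,238). The crate is still in place.

>>> play_rows:
  travel:
    - [0, -0.11, 0]
    - [0, -0.11, 0]
    - [0, 0, 0]
    - [0, 0, 0]
  turn: [0.8, 0.7, 0, 0]

```text
time_s: 46.9
tcp_pos: [0.5743, 0.1019, 0.2442]
eef_rot: [0.056, 0.998, 0.001, 0.001]
wrist_force: [0.8, 1.4, 5.1]
finger_gap: 0.131
grip_force: 60.5
```

>>> play_rows:
  travel:
    - [0, -0.07, 0]
    - [0, 0, 0]
    - [0, 0, 0]
  turn: [0.5, 0, 0]

```text
time_s: 47.28
tcp_pos: [0.5742, 0.1015, 0.2443]
eef_rot: [0.059, 0.998, 0.001, 0.001]
wrist_force: [0.9, 1.9, 5.0]
finger_gap: 0.127
grip_force: 60.5
```

Run:
```python
from h import *
np.set_printoptions(precision=4,suppress=True)
s=observe();print(s['tcp_pos'],theta(s),s['wrist_force'],s['moment'])
d=cam('wrist');P=cloud(d)
m=(P[...,2]>.09)&(P[...,2]<.104)&(P[...,1]>.085)&(P[...,1]<.13)&(P[...,0]>.515)&(P[...,0]<.545)
p=P[m];print('rail line',len(p),cv2.fitLine(p[:,:2].astype(np.float32),cv2.DIST_HUBER,0,.001,.001).ravel())
t=cam('top')
for x in crate(cloud(t))[0]: print(x)
```

```text
[0.5742 0.1015 0.2443] 173.18327090525685 [0.9055 1.9149 4.9819] [0.4966 0.4534 0.115 ]
rail line 3929 [ 0.9899 -0.1421  0.5291  0.1069]
(np.int32(1296), [0.6138, -0.0383, 0.0204], [[0.6351, -0.032], [0.2168, 0.098], 83.5162])
(np.int32(1195), [0.5097, -0.0304, 0.0203], [[0.5287, -0.0248], [0.2075, 0.0982], 83.7511])
```

>>> play_rows:
  travel:
    - [0, 0, 0]
    - [0, 0, 0]
    - [0, 0, 0]
  turn: [0, 0, 0]
  fingers: 0.84

```text
time_s: 47.75
tcp_pos: [0.5734, 0.101, 0.2432]
eef_rot: [0.06, 0.998, -0.0, -0.001]
wrist_force: [-0.0, -0.1, 0.2]
finger_gap: 0.16
grip_force: 0.0
```

>>> play_rows:
  travel:
    - [0, 0, 0]
    - [0, 0, 0]
    - [0, 0, 0]
    - [0, 0, 0]
  turn: [0, 0, 0, 0]
  fingers: 0.7

```text
time_s: 48.25
tcp_pos: [0.5737, 0.1012, 0.2437]
eef_rot: [0.059, 0.998, 0.0, 0.0]
wrist_force: [0.3, 0.6, -0.2]
finger_gap: 0.303
grip_force: 0.0
```

Run:
```python
from h import *
np.set_printoptions(precision=4,suppress=True)
s=observe();print(s['tcp_pos'],theta(s),s['wrist_force'],s['finger_gap'])
d=cam('wrist');P=tool_cloud(d,s)
m=(abs(P[...,1])<.02)&(P[...,0]<.07)&(P[...,0]>.03)&(P[...,2]<.165)&(P[...,2]>.135);p=P[m]
f=cv2.fitLine(p[:,:2].astype(np.float32),cv2.DIST_HUBER,0,.001,.001).ravel();print(f,np.polyfit(p[:,0],p[:,2],1),'y at pads mm',1000*(f[3]-f[2]*f[1]/f[0]))
```

```text
[0.5737 0.1012 0.2437] 173.19473045202375 [ 0.3268  0.5787 -0.1534] 0.30299423584320545
[ 1.     -0.0043  0.0512  0.0003] [-0.0166  0.1487] y at pads mm 0.47927207
```

>>> play_rows:
  travel:
    - [0, 0, -0.5]
    - [0, 0, -1]
    - [0, 0, -2]
    - [0, 0, -4]
    - [0, 0, -4]
    - [0, 0, -4]
    - [2, 0, -2]
    - [4, 3, 0]
    - [4, 4, 0]
    - [0, 0, 0]
  turn: [0, 0, 0, 0, 0, 0, 0, 0, 0, 0]

```text
time_s: 49.55
tcp_pos: [0.4804, 0.1844, 0.4198]
eef_rot: [0.057, 0.998, 0.0, 0.0]
wrist_force: [0.5, 0.9, 0.7]
finger_gap: 0.301
grip_force: 0.0
```

>>> play_rows:
  travel:
    - [4, 4, 0]
    - [4, 4, 0]
    - [4, 4, 0]
    - [0, 4, 0]
    - [0, 4, 0]
    - [0, 0, 0]
    - [0, 0, 0]
    - [0, 0, 0]
  turn: [0, 0, 0, 0, 0, 0, 0, 0]

```text
time_s: 50.55
tcp_pos: [0.3875, 0.3943, 0.4189]
eef_rot: [0.06, 0.998, -0.0, 0.0]
wrist_force: [-0.4, 0.4, 0.9]
finger_gap: 0.295
grip_force: 0.0
```

Run:
```python
from h import *
np.set_printoptions(precision=4,suppress=True)
s=observe();print(s['time_s'],s['tcp_pos'])
d=cam('scene');u,v=map(int,pix(d,[.6,.08,.08]))
a=cv2.resize(d['c'][v-60:v+60,u-50:u+80,::-1],(400,370),interpolation=cv2.INTER_CUBIC)
t=cam('top');dump(t,'t5.npz');W=cloud(t)
u,v=map(int,pix(t,[.59,.03,.08]));b=cv2.resize(t['c'][v-60:v+60,u-65:u+65,::-1],(400,370),interpolation=cv2.INTER_CUBIC)
cv2.imwrite('pics/fin.png',np.hstack([a,b]))
for c in crate(W):
    for x in c: print(x)
m=(W[...,2]>.085)&(W[...,2]<.104)&(W[...,1]>.06)&(W[...,1]<.14)&(W[...,0]>.5)&(W[...,0]<.67)
p=W[m];f=cv2.fitLine(p[:,:2].astype(np.float32),cv2.DIST_HUBER,0,.001,.001).ravel();print(len(p),f,np.degrees(np.arctan2(f[1],f[0])),np.polyfit(p[:,0],p[:,2],1))
```

```text
50.55 [0.3875 0.3943 0.4189]
(np.int32(1340), [0.6131, -0.0352, 0.0204], [[0.6353, -0.0319], [0.2173, 0.098], 83.4608])
(np.int32(1422), [0.5145, -0.0101, 0.0202], [[0.5291, -0.0199], [0.2173, 0.0981], 83.6098])
(np.int32(78), [0.6835, -0.1933, 0.0381], [[0.6938, -0.1994], [0.065, 0.0373], 1.6208])
(np.int32(187), [0.6877, -0.0309, 0.0359], [[0.6871, -0.0353], [0.19, 0.0094], 83.6887])
(np.int32(341), [0.5829, 0.043, 0.0345], [[0.5842, -0.0228], [0.2221, 0.1855], 83.6022])
(np.int32(190), [0.4767, -0.0127, 0.0359], [[0.4763, -0.0112], [0.1916, 0.0081], 83.7202])
(np.int32(512), [0.7716, -0.1181, 0.1055], [[0.7735, -0.1174], [0.0525, 0.2037], 0.0799])
(np.int32(90), [0.695, 0.0788, 0.1071], [[0.6953, 0.0796], [0.0385, 0.0162], 82.3875])
(np.int32(324), [0.567, -0.1348, 0.1013], [[0.5693, -0.1298], [0.0225, 0.2193], 83.5661])
(np.int32(181), [0.5584, 0.105, 0.0961], [[0.5704, 0.1032], [0.0133, 0.1385], 82.9897])
291 [ 0.9933 -0.1153  0.5817  0.1025] -6.6187406 [-0.0279  0.1106]
```

View pics/fin.png

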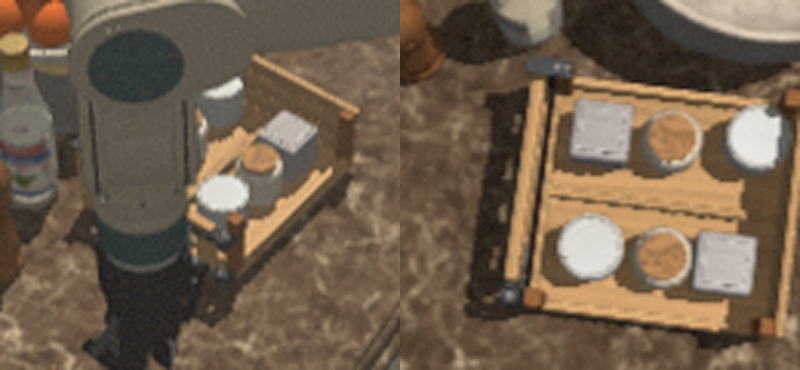

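The right half of the picture (top view) shows the gate shut at (525,190) with its free end under the keeper at (548,67). Each bay holds one tin, one pot and one caddy, and the crate has not moved. I'm handing it in.

```bash
python3 -c "
from station import r
print(r.job_done())"
```

```text
the job is handed in; nothing more can be done
None
```

I handed the job in at about 51 s: each crate bay holds one round tin, one square tin and one pot, the gate is on both pintles and shut under the keeper, and the crate did not move.

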